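# Gather the guide rollers in the tote's pick corner

## Robot

A 6-joint arm with a two-finger parallel gripper is mounted at the origin on the work surface. World frame = base frame: x ahead of the robot, y to its left, z up, the work surface at z = 0. Lengths are in m, angles in rad, forces in N, time in s.
With the tool pointing down it reaches from about 0.35 to 0.85 m from the base axis. Payload 8.1 kg.
Tool frame: the origin (TCP) lies at the very end of the fingers, on their centre line; the grasp point (between the pads) lies 19 mm behind it; z points along the fingers, y is the line along which they close (so a half turn about z gives the same grasp; the last joint's range is limited). The gripper opens to 93 mm and grips with 3 to 60 N. Pads are 15 mm wide; open, the fingers measure 128 mm over their backs; the gripper's body (75 mm by 188 mm) begins 65 mm behind the grasp point.
Start: joints at [-1.364, 0.13, 1.488, -0, 1.523, -0.085], TCP at [0.173, -0.575, 0.19] pointing down, gripper open.
Joint ranges: [-2.96, 2.96], [-0.89, 2.26], [0.02, 2.5], [-1.34, 4.48], [0, 2.73], [-2.66, 2.66]. Speed limits (rad/s): [2.39, 2.39, 2.79, 3.14, 3.14, 3.14].

## Interface

Orientations are given as a rotation vector (axis times angle).
In Python, from plant import monitor, eyes, ticket gives the robot as it stands.
- The arm moves only by the tool arm_command, never from a script. Its argument "deltas" is a list that holds one entry, the list of rows, each a list of 6 numbers: the shift along the world's x, y, z in cm, then the turn, a rotation vector about the world's x, y, z in degrees. In form: [[[tx, ty, tz, rx, ry, rz], ...]]. A call has 1 to 12 rows; each row shifts and turns the commanded pose from where the row before left it; what a row does not reach is not made up. A row lasts 1/12 s, in which the tool goes at most 41.7 mm and 7.16 degrees, less where a joint would pass 70% of its speed; a pose out of reach is approached as far as the arm can. A call is refused whole if a number of a shift passes 4.17 or a number of a turn 7.16, either way. A call with a gripper value outside its range is refused whole. "gripper" is the opening, from -1 (shut) to 1 (fully open), set as the call begins (left out, the last holds). The fingers move at their own pace and stop on an object; "squeeze" is the grip in N (left out, the last holds). Time passes only in rows, so rows that do not move let the fingers close. It gives the time, the measured TCP pose, the force, the opening and the grip force at its end, in the units of the state.
- monitor.read_state(): the state, without advancing time (a new reading comes with each control period).
- eyes.read_camera(name): name is "scene" or "top" or "wrist"; returns the picture (384x512x3 uint8, blue, green, red); there is no depth.
- eyes.camera_model(name): a dict with "fx", "fy", "cx", "cy" (pixels), "rvec" (rotation vector, rad) and "tvec" (3), from world to camera coordinates, as OpenCV has them. Camera axes: x right, y down, z forward; pixel columns grow to the right and rows downward; lengths in m; the calibration is good to about 2 mm. A picture is of the moment at which its call begins: read the wrist's pose just before it. camera_model takes no time and is no camera call; for the wrist camera it gives the pose at the moment of the call.
- ticket.close_job(): hands the job in; it is judged then, once.
The state is a dict: "t": time; "q": joint angles; "dq": joint speeds; "joint_torque": joint torques, N m; "tool_pos": TCP position; "orientation": TCP orientation; "force": force on the tool from outside, world axes, zero at the start; "wrist_torque": the same for the moment, N m; "opening": finger opening in m; "gripper_force": force on a finger pad.
Only numpy, scipy, OpenCV 4.12 (cv2) and the standard library are available. Lean on these libraries where they do the work, as an engineer would, in place of code of your own. Each camera call takes 0.05 s, during which the arm holds its last target. There are 200 camera calls.

## Task

Push the carrier with its tote along the rail until it clicks into the station beside the sensor bracket. Then take the tote by its carrying bar, lift it clear and tilt it about 30 degrees above the carrier, so that all four loose rollers slide together into the corner with the small flat lip sticking out of its rim. Finish while holding it there, still and tilted, the rollers gathered in that corner, the carrier still in its station; spill no roller and leave everything else on the bench where it is.

Things in the scene. Friction and masses are not known exactly. Their poses are not given: they have to be found in the camera images.
- rail: The fixed transfer rail: aluminium base 140 x 460 with two steel rods and 34 high end blocks. Origin on the bench under its middle, z up, y along the rail the way the carrier is to be pushed, x away from the robot. On its +x side, at y = +35, stands a 82 high bracket with a black sensor head: it marks the station.
- carrier (a joint): Travel of the carrier along the rail's +y, m. 0 = loading end, 0.19 = end stop, 0.130 = the station: a sprung detent holds it there, the dark pointer fin on its +x edge facing the sensor bracket. It starts between 0 and 0.02. It slides with 1 to 2 N of friction; entering or leaving the detent takes a few N more, and the detent pulls it in from about 4 mm away.
- carrier_mid (a point): Middle of the carrier's flat top, 42 above the bench; axes as the rail's. The carrier is an aluminium tray 166 (x) x 206 (y) with a 6 high rim 5 thick; the tote stands loose inside it.
- push_plate (a point): On the rear (-y) face of the grey upright push plate at the carrier's -y end: middle of its width, 80 above the bench; axes as the rail's. The plate is 70 wide (x), 8 thick, its top 100 above the bench; there is free space behind it, above the 34 high rail end.
- tote: Open steel tote, outside 116 (x) x 156 (y) x 50 high, walls and floor 4 thick, about 0.3 kg, with a carrying bar over its middle. Origin at the centre of its underside, z up. It stands in the carrier turned up to 0.15 rad against the rail's axes. Its pick corner, at -x +y, bears a flat lip, 26 wide, sticking out about 18 at the rim, the other three corners are plain.
- handle (a point): Centre of the tote's carrying bar, 98 above the tote's underside: grey bar 12 thick (x), 20 high (88 to 108 above the underside), 164 long (along the tote's y), held by an upright at each end; axes as the tote's. The bar is free underneath.
- pick_corner (a point): The inside of the pick corner, at the tote's inner floor: (-54, +74, +4) from the tote's origin, axes as the tote's.
- roller0: One of four alike loose white guide rollers in the tote, smooth acetal spools 22 in diameter and 14 high standing on end, about 14 g. Origin at the centre of the underside. They slide easily (friction about 0.2) but stay put on a level floor.
- roller1: One of four alike loose white guide rollers in the tote, smooth acetal spools 22 in diameter and 14 high standing on end, about 14 g. Origin at the centre of the underside. They slide easily (friction about 0.2) but stay put on a level floor.
- roller2: One of four alike loose white guide rollers in the tote, smooth acetal spools 22 in diameter and 14 high standing on end, about 14 g. Origin at the centre of the underside. They slide easily (friction about 0.2) but stay put on a level floor.
- roller3: One of four alike loose white guide rollers in the tote, smooth acetal spools 22 in diameter and 14 high standing on end, about 14 g. Origin at the centre of the underside. They slide easily (friction about 0.2) but stay put on a level floor.
- label_roll: A white paper label roll, ring 76 across and 50 high, on the bench near the robot side of the rail (sizes in mm). Not part of the job.
- screwdriver: A screwdriver about 180 long lying on the bench on the robot side of the rail (sizes in mm). Not part of the job.
- scanner: A hand-held barcode scanner, black and grey, about 62 x 185 x 34, lying beyond the rail (sizes in mm). Not part of the job.
- carton: A white and blue cardboard carton 100 x 160 x 70 (sizes in mm). Not part of the job.
- sanitizer: A white plastic bottle, 60 in diameter and 160 tall (sizes in mm). Not part of the job.
- dish: A small steel bowl 90 across and 40 high (sizes in mm). Not part of the job.
- spare_bin: An empty grey plastic bin 120 x 160 x 60 without a handle (not the tote) (sizes in mm). Not part of the job.
Mind the look-alikes: they are no part of the job. Leave any orange look-alike of the tote alone.

How it is judged:
On the way:
1. the carrier is in the station's detent, at rest, with the tote still standing level in it (value of joint carrier between 0.124 and 0.136 m and not (velocity of joint carrier above 0.02 m/s) and angle between tote's own z axis and vertical below 0.1 rad and distance between tote and carrier_mid below 0.04 m), for 0.2 s.
At the end, for the whole second after the job is handed in: Carrier within 6 mm of the station (0.130). Tote gripped (over 2 N), not touching carrier or rail, within 120 mm sideways of the carrier's middle, pick corner over 60 mm above the bench, tilted 20 to 50 degrees, still. Every roller at rest within 80 mm of the pick corner (value of joint carrier between 0.124 and 0.136 m and angle between tote's own z axis and vertical between 0.35 and 0.87 rad and height (world z) of pick_corner above 0.06 m and horizontal distance between tote and carrier_mid below 0.12 m and contact force between tote and rail below 0.2 N and contact force between the fingers and tote above 2 N and linear speed of tote below 0.03 m/s and distance between each of roller0, roller1, roller2, roller3 and pick_corner below 0.08 m and linear speed of each of roller0, roller1, roller2, roller3 below 0.05 m/s); the arm keeps its last pose, push and grip.
It fails at once if something that is not part of the job was moved by more than 30 mm (distance of any of label_roll, screwdriver, scanner, carton, sanitizer, dish, spare_bin from where it was at the start of the episode above 0.03 m).
It fails at once if a roller was spilt from the tote (distance between any of roller0, roller1, roller2, roller3 and tote above 0.14 m).
It also fails if it takes over 58 s, if anything falls off the work surface, if the arm or the gripper's body presses on something with over 40 N, if the wrist force passes 120 N, or if a joint passes its speed limit or range.

## Working session

There is one attempt and no reset: what is moved stays moved. The work goes in short steps, Python scripts to look and compute and a tool call to move; the robot and the scene stay as the last step left them, time stands still between calls to the robot, and variables do not carry over. Pictures are saved under pics/ and viewed, at most 10 in all, crops included, and the job is handed in when it is done.

Besides the shell and the picture viewer there is one more tool, called after "Emit:" in YAML: its name, and indented under it one key for each argument. arm_command: Moves the arm, as the interface text tells. Its arguments: {"type":"object","properties":{"deltas":{"type":"array"},"gripper":{"type":"number"},"squeeze":{"type":"number"}},"required":["deltas"]}

```bash
mkdir -p pics; ls; cat > h.py <<'E'
import numpy as np, cv2
from plant import monitor, eyes, ticket
def cam(n):
    m=eyes.camera_model(n); R=cv2.Rodrigues(np.array(m["rvec"],float))[0]; t=np.array(m["tvec"],float).ravel()
    return m,R,t
def ray(n,uv,z,c=None):
    m,R,t=c or cam(n); o=-R.T@t
    d=R.T@np.array([(uv[0]-m["cx"])/m["fx"],(uv[1]-m["cy"])/m["fy"],1.])
    return o+d*(z-o[2])/d[2]
def proj(n,P,c=None):
    m,R,t=c or cam(n); p=R@np.array(P,float)+t
    return np.array([m["fx"]*p[0]/p[2]+m["cx"],m["fy"]*p[1]/p[2]+m["cy"]])
E
python3 - <<'E'
from h import *
for n in("top","scene"):
    im=eyes.read_camera(n); cv2.imwrite(f"pics/{n}0.png",im); cv2.imwrite(f"pics/{n}0b.png",cv2.resize(im,(800,600),interpolation=cv2.INTER_CUBIC))
    m,R,t=cam(n); print(n,m["fx"],-R.T@t,R[2])
s=monitor.read_state(); print(s["t"],s["tool_pos"],s["orientation"],s["opening"],s["force"])
E
```

```text
pics
top 374.7909136469904 [0.34317979 0.01784062 1.25685864] [ 0.13207516  0.02662966 -0.99088194]
scene 453.9357001751465 [ 1.5579392  -0.14636915  0.80196364] [-0.8397895   0.13341004 -0.52626547]
0.1 [ 0.17249066 -0.57407326  0.18918479] [-3.10655203e+00 -4.56465593e-01  1.90447256e-04] 0.09311010764243607 [0.08146975 0.27578883 0.59589651]
```

View pics/top0b.png

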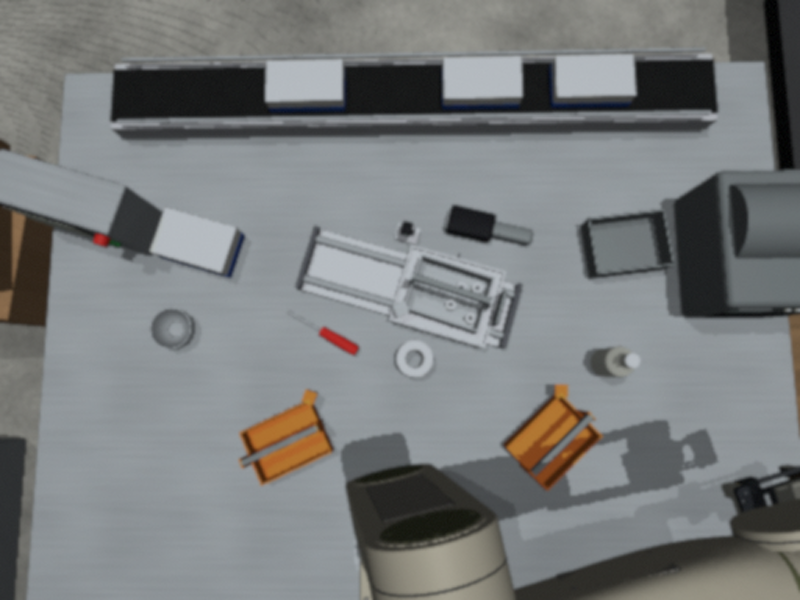

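View pics/scene0b.png

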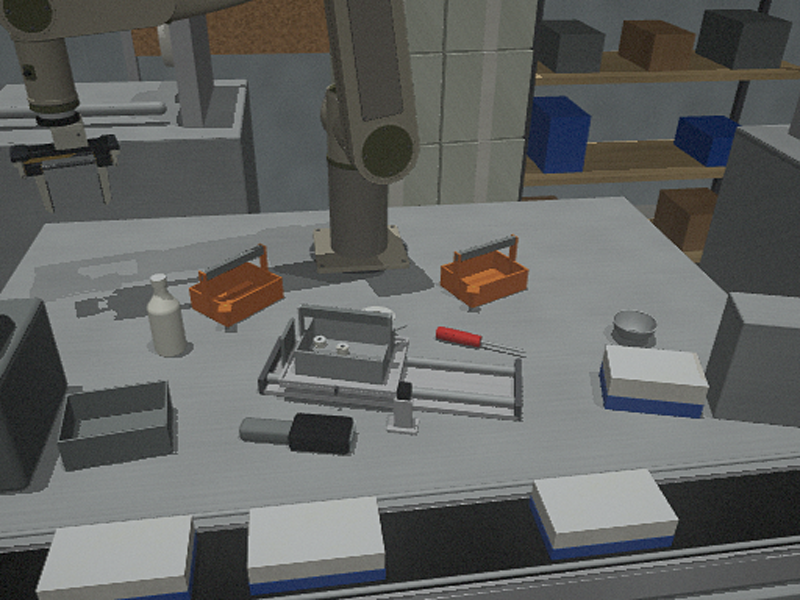

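The top view has +x up and +y to the left. The rail runs from about (510,315) to (309,257), the sensor bracket is near (407,230), the push plate near (503,312) and the tote around (448,295). I'll zoom in on the rail.

```bash
python3 - <<'E'
import cv2
im=cv2.imread("pics/top0.png")[135:235,185:340]
cv2.imwrite("pics/c1.png",cv2.resize(im,(775,500),interpolation=cv2.INTER_CUBIC))
E
```

```text
(no output)
```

View pics/c1.png

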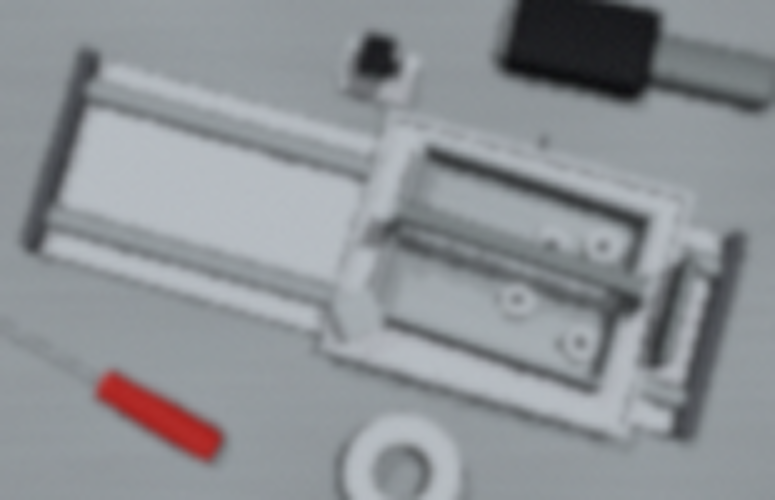

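The crop shows the end blocks (dark), the carrier tray, the lip at (352,312), the bar from about (385,228) to (640,297), and the push plate at about (675,315). Next I'll compute poses from these.

```bash
python3 - <<'E'
from h import *
c=cam("top")
f=lambda u,v,z:ray("top",(u/5+185-.4,v/5+135-.4),z,c)
A=[f(90,48,.034),f(32,245,.034)];B=[f(740,235,.034),f(690,437,.034)]
for n,p in zip("A0 A1 B0 B1".split(),A+B):print(n,p.round(4))
a=(A[0]+A[1])/2;b=(B[0]+B[1])/2;d=a-b;print("len",np.linalg.norm(d),"yaw",np.arctan2(-d[0],d[1]), "mid",(a+b)/2)
C=[f(388,115,.048),f(692,190,.048),f(632,437,.048),f(322,345,.048)]
for p in C:print("car",p.round(4))
cm=sum(C)/4;print("carrier mid",cm,"yaws",[np.arctan2(-(p-q)[0],(p-q)[1]) for p,q in((C[0],C[1]),(C[3],C[2]))], [np.linalg.norm(p-q) for p,q in((C[0],C[1]),(C[3],C[2]),(C[0],C[3]),(C[1],C[2]))])
r=(a+b)/2;yw=np.arctan2(-d[0],d[1]);ey=np.array([-np.sin(yw),np.cos(yw),0]);ex=np.array([np.cos(yw),np.sin(yw),0])
print("carrier in rail",(cm-r)@ex,(cm-r)@ey)
k=f(375,55,.082);print("bracket in rail",(k-r)@ex,(k-r)@ey)
for z in(.1,.05):
  for u,v in((690,262),(657,368),(710,268),(672,372)):
    p=f(u,v,z);print("plate z",z,p.round(4),"rail",((p-r)@ex).round(4),((p-r)@ey).round(4))
H=[f(385,228,.15),f(638,293,.15)];h=H[0]-H[1];print("bar",H,np.linalg.norm(h),np.arctan2(-h[0],h[1]),"mid",(H[0]+H[1])/2)
E
```

```text
A0 [0.6708 0.2013 0.034 ]
A1 [0.537  0.2383 0.034 ]
B0 [ 0.54   -0.2289  0.034 ]
B1 [ 0.4077 -0.1923  0.034 ]
len 0.44956046939529687 yaw -0.2934417012254127 mid [0.53888754 0.00459877 0.034     ]
car [0.6196 0.0017 0.048 ]
car [ 0.5677 -0.1959  0.048 ]
car [ 0.4072 -0.1528  0.048 ]
car [0.4677 0.0458 0.048 ]
carrier mid [ 0.51555083 -0.07533632  0.048     ] yaws [np.float64(-0.25674991335279534), np.float64(-0.2958960758205718)] [np.float64(0.20432084694598357), np.float64(0.20763250427765945), np.float64(0.15816716089118657), np.float64(0.16624333556802)]
carrier in rail 0.000781938568024363 -0.08326829288202922
bracket in rail 0.10601373357305445 0.03782484835245928
plate z 0.1 [ 0.5127 -0.1842  0.1   ] rail 0.0295 -0.1883
plate z 0.1 [ 0.4468 -0.1619  0.1   ] rail -0.04 -0.1861
plate z 0.1 [ 0.5088 -0.1964  0.1   ] rail 0.0294 -0.2011
plate z 0.1 [ 0.4443 -0.1711  0.1   ] rail -0.0398 -0.1955
plate z 0.05 [ 0.52   -0.1929  0.05  ] rail 0.039 -0.1945
plate z 0.05 [ 0.4513 -0.1697  0.05  ] rail -0.0335 -0.1922
plate z 0.05 [ 0.516  -0.2056  0.05  ] rail 0.0389 -0.2079
plate z 0.05 [ 0.4486 -0.1792  0.05  ] rail -0.0332 -0.2021
bar [array([0.52727341, 0.00543584, 0.15      ]), array([ 0.4870015 , -0.14418494,  0.15      ])] 0.15494581268958182 -0.2629286693337324 mid [ 0.50713746 -0.06937455  0.15      ]
```

Emit:
arm_command:
  deltas:
    - [[0,0,3,0,0,0],[0,0,3,0,0,0],[2,2.3,0,0,0,4],[2,2.3,0,0,0,4],[2,2.3,0,0,0,4],[2,2.3,0,0,0,4],[2,2.3,0,0,0,4],[2,2.3,0,0,0,4],[2,2.3,0,0,0,4],[2,2.3,0,0,0,4],[2,2.3,0,0,0,4],[2,2.3,0,0,0,4]]
  gripper: -0.1

```text
t: 1.1
tool_pos: [0.3732, -0.3432, 0.2497]
orientation: [-2.762, -1.497, 0.0]
force: [-1.2, -0.2, 0.6]
opening: 0.0417
gripper_force: 0.0
```

Emit:
arm_command:
  deltas:
    - [[2,2.3,0,0,0,4],[2,2.3,0,0,0,4],[2,2.3,0,0,0,3],[2,2.3,0,0,0,3],[2,2.3,0,0,0,3],[0,0,0,0,0,0],[0,0,0,0,0,0]]

```text
t: 1.68
tool_pos: [0.473, -0.2283, 0.2496]
orientation: [-2.51, -1.887, 0.001]
force: [-0.7, -0.3, -0.2]
opening: 0.0419
gripper_force: 0.0
```

```bash
python3 - <<'E'
from h import *
s=monitor.read_state(); R=cv2.Rodrigues(np.array(s["orientation"]))[0]
print(s["t"],s["tool_pos"],R.round(3),s["opening"],s["force"],s["q"])
cv2.imwrite("pics/w1.png",eyes.read_camera("wrist"));cv2.imwrite("pics/t1.png",eyes.read_camera("top"))
a=cv2.imread("pics/w1.png");cv2.imwrite("pics/w1b.png",a)
E
```

```text
1.6833 [ 0.47303909 -0.22833594  0.2495651 ] [[ 0.278  0.961 -0.001]
 [ 0.961 -0.278  0.001]
 [ 0.    -0.001 -1.   ]] 0.04186447063785172 [-0.73550497 -0.32452654 -0.15507115] [-5.47268227e-01 -8.89153648e-02  1.60315564e+00 -9.47063382e-05
  1.62847155e+00 -2.65755581e-01]
```

View pics/w1b.png

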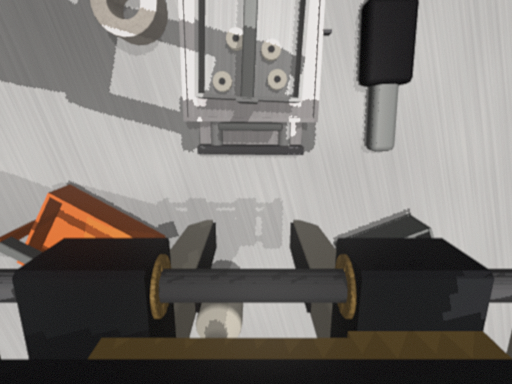

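The wrist view shows the -y rail end block at rows 145–153 (columns 198–303), the push plate around rows 122–146 (columns 217–285), and the four rollers beyond it.

```bash
python3 - <<'E'
from h import *
c=cam("wrist");m,R,t=c;print(-R.T@t)
yw=-.28;ey=np.array([-np.sin(yw),np.cos(yw),0]);ex=np.array([np.cos(yw),np.sin(yw),0]);r=np.array([.5389,.0046,0])
for n,u,v,z in(("endL",198,153,.034),("endR",303,154,.034),("pl L",217,124,.1),("pl R",285,124,.1),("pl L",217,130,.1),("pl bl",220,145,.045),("barN",248,101,.15),("barF",251,0,.15)):
    p=ray("wrist",(u,v),z,c);print(n,p.round(4),(p-r)@ex,(p-r)@ey)
a=cv2.imread("pics/w1.png")[85:165,180:330];cv2.imwrite("pics/w1c.png",cv2.resize(a,(750,400),interpolation=cv2.INTER_CUBIC))
E
```

```text
[ 0.49157524 -0.16651571  0.44373785]
endL [ 0.4076 -0.1973  0.034 ] -0.07043844809759053 -0.2303073620852022
endR [ 0.5393 -0.2371  0.034 ] 0.06718828720171637 -0.2321956565337374
pl L [ 0.4507 -0.1685  0.1   ] -0.036899532934518205 -0.19069673054093808
pl R [ 0.5209 -0.189   0.1   ] 0.03617633358861287 -0.19100828491950245
pl L [ 0.4488 -0.1745  0.1   ] -0.03710503678584525 -0.19703621454786885
pl bl [ 0.4398 -0.1946  0.045 ] -0.04013493774782227 -0.21886051238396312
barN [ 0.4898 -0.1567  0.15  ] -0.0026360467554788006 -0.16859233590833478
barF [ 0.5153 -0.0793  0.15  ] 0.0005285516950652436 -0.08719774209346283
```

View pics/w1c.png

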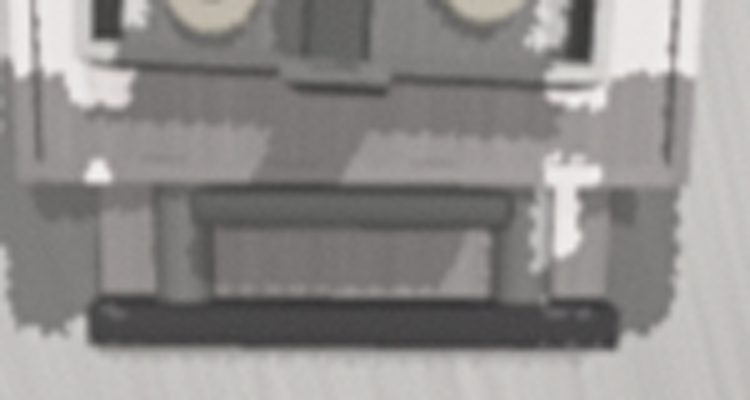

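Emit:
arm_command:
  deltas:
    - [[0,0,-3.5,0,0,0],[0,0,-3.5,0,0,0],[0,0,-3.5,0,0,0],[0,0,-3.5,0,0,0],[0,0,-3.5,0,0,0],[0.28,0.96,0,0,0,0],[0.28,0.96,0,0,0,0],[0.28,0.96,0,0,0,0],[0.14,0.48,0,0,0,0],[0.1,0.34,0,0,0,0],[0,0,0,0,0,0]]

```text
t: 2.7
tool_pos: [0.4851, -0.1924, 0.0773]
orientation: [2.51, 1.884, 0.003]
force: [-0.2, -0.3, 0.3]
opening: 0.0423
gripper_force: 0.0
```

Emit:
arm_command:
  deltas:
    - [[0.11,0.38,0,0,0,0],[0.11,0.38,0,0,0,0],[0.11,0.38,0,0,0,0],[0.11,0.38,0,0,0,0],[0.11,0.38,0,0,0,0],[0.11,0.38,0,0,0,0]]

```text
t: 3.2
tool_pos: [0.4901, -0.1694, 0.075]
orientation: [-2.514, -1.884, 0.0]
force: [0.1, 0.1, -0.4]
opening: 0.0418
gripper_force: 0.0
```

```bash
python3 - <<'E'
from h import *
s=monitor.read_state();print(s["force"],s["wrist_torque"],s["tool_pos"])
cv2.imwrite("pics/w2.png",eyes.read_camera("wrist"))
a=eyes.read_camera("top");cv2.imwrite("pics/t2.png",a)
b=eyes.read_camera("scene");cv2.imwrite("pics/s2.png",b)
x=cv2.resize(a[125:245,175:345],(680,480),interpolation=cv2.INTER_CUBIC)[:300]
y=cv2.resize(b[150:290,140:370],(690,420),interpolation=cv2.INTER_CUBIC)[:300]
o=np.zeros((600,690,3),np.uint8);o[:300,:680]=x;o[300:,:]=y;cv2.imwrite("pics/m2.png",o)
E
```

```text
[ 0.14977994  0.12304335 -0.38956395] [-0.00458555 -0.04199848  0.01499545] [ 0.49008002 -0.16942255  0.07503618]
```

View pics/m2.png

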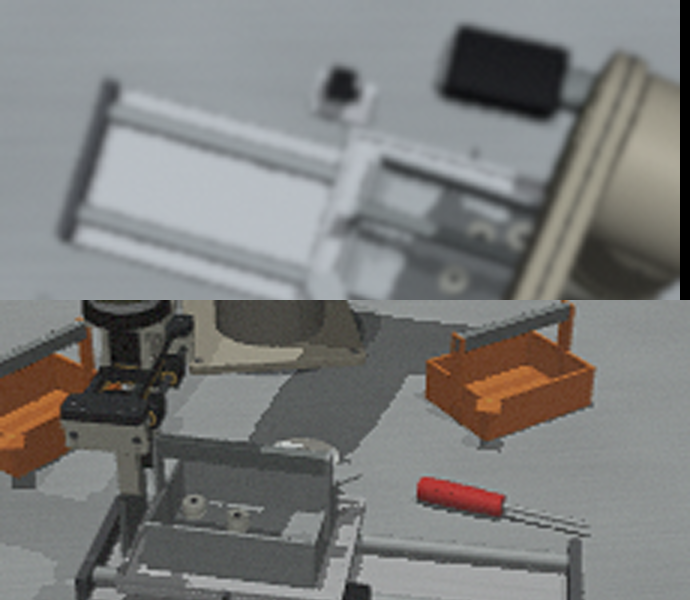

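Emit:
arm_command:
  deltas:
    - [[0.11,0.38,0,0,0,0],[0.11,0.38,0,0,0,0],[0.11,0.38,0,0,0,0],[0.11,0.38,0,0,0,0]]

```text
t: 3.68
tool_pos: [0.4945, -0.1543, 0.0751]
orientation: [-2.514, -1.884, 0.0]
force: [-0.5, -0.0, 0.7]
opening: 0.042
gripper_force: 0.0
```

```bash
python3 - <<'E'
from h import *
s=monitor.read_state();print(s["force"],s["wrist_torque"],s["tool_pos"])
# template shifts of the carrier front-left corner between pictures
a=eyes.read_camera("top");cv2.imwrite("pics/t3.png",a)
T=cv2.imread("pics/t2.png")
for nm,im in(("t0",cv2.imread("pics/top0.png")),("t3",a)):
    t=T[150:215,250:285]; r=cv2.matchTemplate(im,t,cv2.TM_CCOEFF_NORMED);_,v,_,l=cv2.minMaxLoc(r);print(nm,v,l)
E
```

```text
[-0.48313129 -0.03376372  0.67705142] [-0.04433796 -0.0953341  -0.00843987] [ 0.49449574 -0.15428694  0.07510882]
t0 0.7535158395767212 (250, 150)
t3 0.8719774484634399 (249, 150)
```

Emit:
arm_command:
  deltas:
    - [[0.11,0.38,0,0,0,0],[0.11,0.38,0,0,0,0],[0.11,0.38,0,0,0,0],[0.11,0.38,0,0,0,0]]

```text
t: 4.07
tool_pos: [0.499, -0.139, 0.0751]
orientation: [-2.514, -1.884, -0.0]
force: [0.8, 0.5, -0.5]
opening: 0.0422
gripper_force: 0.0
```

```bash
python3 - <<'E'
from h import *
s=monitor.read_state();print(s["force"],s["wrist_torque"],s["tool_pos"])
a=eyes.read_camera("top");cv2.imwrite("pics/t4.png",a)
b=eyes.read_camera("scene");cv2.imwrite("pics/s4.png",b)
w=eyes.read_camera("wrist");cv2.imwrite("pics/w4.png",w)
T=cv2.imread("pics/t3.png")
t=T[150:215,249:284]; r=cv2.matchTemplate(a,t,cv2.TM_CCOEFF_NORMED);_,v,_,l=cv2.minMaxLoc(r);print(v,l)
x=cv2.resize(b[150:290,140:340],(800,560),interpolation=cv2.INTER_CUBIC)
o=np.zeros((600,800,3),np.uint8);o[:,:450]=cv2.resize(b[170:280,150:230],(450,600),interpolation=cv2.INTER_CUBIC);o[:263,450:]=cv2.resize(w,(350,263));o[300:563,450:]=cv2.resize(a[130:230,190:323],(350,263))
cv2.imwrite("pics/m4.png",o)
E
```

```text
[ 0.81003504  0.52928145 -0.48740159] [-0.07563622  0.01339617  0.02073652] [ 0.4989502  -0.13902503  0.07512385]
0.8713681101799011 (248, 150)
```

View pics/m4.png

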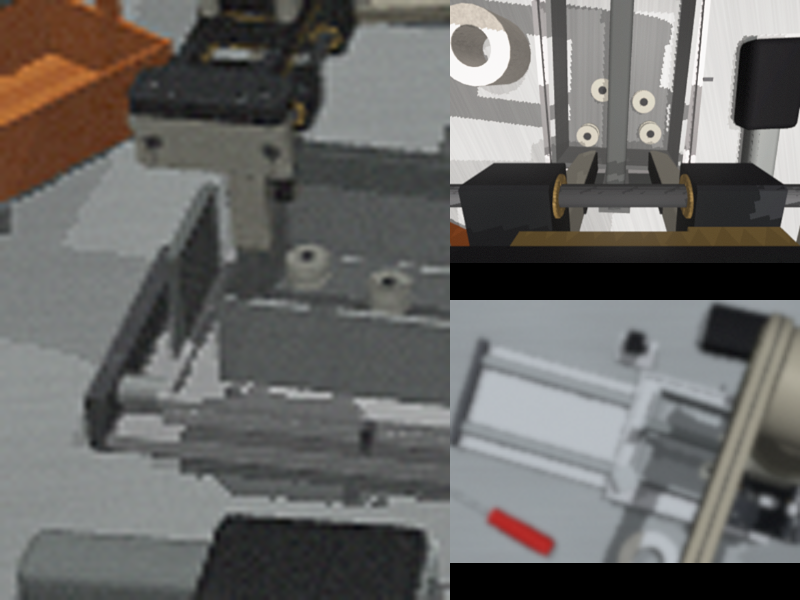

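The montage shows a grey bar end between the fingers in the wrist view. In the scene view a finger sits to the right of the plate's dark face, which spans about (175,350)–(220,190). I'll check where the plate really is by projecting points into that view.

```bash
python3 - <<'E'
from h import *
c=cam("scene");yw=-.285;ey=np.array([-np.sin(yw),np.cos(yw),0]);ex=np.array([np.cos(yw),np.sin(yw),0]);r=np.array([.5389,.0046,0])
P=lambda x,y,z:r+ex*x+ey*y+np.array([0,0,z])
def s(n,p):
    u,v=proj("scene",p,c);print(n,((u-150)*5.625).round(),((v-170)*5.4545).round())
for y in(-.1965,-.15):
  for x in(-.035,.035):
    for z in(.1,.045): s(("plate",y,x,z),P(x,y,z))
T=np.array([.499,-.139,.0751]);
for k in(-.03,.03): s(("finger",k),T+ex*k)
s("endblock",P(.07,-.23,.034));s("endblock",P(-.07,-.23,.034));s("carrier -y+x",P(.083,-.186,.048))
s("bar end",P(0,-.165,.15))
E
```

```text
('plate', -0.1965, -0.035, 0.1) 190.0 182.0
('plate', -0.1965, -0.035, 0.045) 197.0 269.0
('plate', -0.1965, 0.035, 0.1) 151.0 257.0
('plate', -0.1965, 0.035, 0.045) 159.0 346.0
('plate', -0.15, -0.035, 0.1) 279.0 190.0
('plate', -0.15, -0.035, 0.045) 284.0 277.0
('plate', -0.15, 0.035, 0.1) 245.0 265.0
('plate', -0.15, 0.035, 0.045) 251.0 354.0
('finger', -0.03) 280.0 237.0
('finger', 0.03) 251.0 303.0
endblock 74.0 398.0
endblock 154.0 244.0
carrier -y+x 152.0 400.0
bar end 227.0 141.0
```

```bash
python3 - <<'E'
import cv2,numpy as np
o=[]
for n in("scene0","s2","s4"):
    a=cv2.imread(f"pics/{n}.png")[185:245,170:215];o.append(cv2.resize(a,(265,353),interpolation=cv2.INTER_NEAREST))
cv2.imwrite("pics/z.png",np.hstack(o))
E
```

```text
(no output)
```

View pics/z.png

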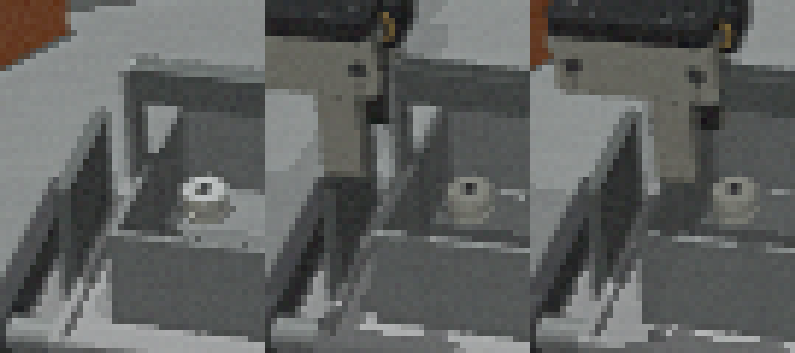

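The tip's apparent height in these frames is ambiguous. I'll project the nominal TCP and pad tips into the wrist image and compare them with where the tips show up, about (215,222) and (292,222).

```bash
python3 - <<'E'
from h import *
c=cam("wrist");m,R,t=c;s=monitor.read_state();T=np.array(s["tool_pos"]);Q=cv2.Rodrigues(np.array(s["orientation"]))[0]
print("f",m["fx"],m["cx"],m["cy"],"cam in tool",Q.T@(-R.T@t-T),"axis in tool",Q.T@R[2])
for dz in(0,-.019,-.033,-.05,-.07):
  for x in(-.0075,.0075):
    print(dz,x,[proj("wrist",T+Q@np.array([x,y,dz]),c).round(0) for y in(-.021,.021)])
q=s["q"];print(q)
for n in("s2","s4"):
    a=cv2.cvtColor(cv2.imread(f"pics/{n}.png"),cv2.COLOR_BGR2GRAY)
    u0=170+(345-265)//6 if n=="s2" else 170+(675-530)//6
    print(n,u0,list(zip(range(205,232),a[205:232,u0])))
E
```

```text
f 313.0399722820576 252.67991559761433 190.86999038161807 cam in tool [ 0.06628098  0.00067325 -0.19399738] axis in tool [-2.46381603e-01  8.38220487e-05  9.69172894e-01]
0 -0.0075 [array([220., 227.]), array([283., 227.])]
0 0.0075 [array([219., 205.]), array([284., 205.])]
-0.019 -0.0075 [array([217., 238.]), array([287., 238.])]
-0.019 0.0075 [array([216., 214.]), array([287., 214.])]
-0.033 -0.0075 [array([214., 248.]), array([289., 248.])]
-0.033 0.0075 [array([213., 223.]), array([290., 223.])]
-0.05 -0.0075 [array([210., 262.]), array([293., 262.])]
-0.05 0.0075 [array([209., 235.]), array([294., 235.])]
-0.07 -0.0075 [array([204., 284.]), array([299., 284.])]
-0.07 0.0075 [array([202., 252.]), array([300., 252.])]
[-3.70915268e-01 -5.03183745e-03  1.84414695e+00 -2.37678696e-05
  1.30248231e+00 -8.73664614e-02]
s2 183 [(205, np.uint8(99)), (206, np.uint8(99)), (207, np.uint8(98)), (208, np.uint8(98)), (209, np.uint8(100)), (210, np.uint8(99)), (211, np.uint8(93)), (212, np.uint8(101)), (213, np.uint8(101)), (214, np.uint8(83)), (215, np.uint8(47)), (216, np.uint8(55)), (217, 
[... 187 characters left out ...]
, np.uint8(50)), (227, np.uint8(51)), (228, np.uint8(44)), (229, np.uint8(47)), (230, np.uint8(53)), (231, np.uint8(55))]
s4 194 [(205, np.uint8(96)), (206, np.uint8(98)), (207, np.uint8(97)), (208, np.uint8(101)), (209, np.uint8(96)), (210, np.uint8(97)), (211, np.uint8(98)), (212, np.uint8(102)), (213, np.uint8(99)), (214, np.uint8(103)), (215, np.uint8(81)), (216, np.uint8(63)), (217, np.uint8(65)), (218, np.uint8(63)), (219, np.uint8(60)), (220, np.uint8(59)), (221, np.uint8(61)), (222, np.uint8(60)), (223, np.uint8(63)), (224, np.uint8(63)), (225, np.uint8(113)), (226, np.uint8(82)), (227, np.uint8(81)), (228, np.uint8(83)), (229, np.uint8(82)), (230, np.uint8(86)), (231, np.uint8(89))]
```

The wrist-view tips match a point about 33 mm behind the reported TCP. The scene view agrees, with tips at z≈0.108, so they passed over the 100 mm plate. I'll allow for that offset: back up, go lower, and push again.

Emit:
arm_command:
  deltas:
    - [[0,0,2,0,0,0],[-0.26,-0.9,0,0,0,0],[-0.5,-1.7,0,0,0,0],[-0.5,-1.7,0,0,0,0],[-0.5,-1.7,0,0,0,0],[-0.5,-1.7,0,0,0,0],[-0.38,-1.3,0,0,0,0],[0,0,0,0,0,0],[0,0,-2,0,0,0],[0,0,-2,0,0,0],[0,0,-1,0,0,0],[0,0,0,0,0,0]]

```text
t: 5.22
tool_pos: [0.4703, -0.2281, 0.042]
orientation: [-2.51, -1.882, 0.003]
force: [-0.3, 1.2, -0.9]
opening: 0.0416
gripper_force: 0.0
```

Emit:
arm_command:
  deltas:
    - [[0.11,0.38,0,0,0,0],[0.11,0.38,0,0,0,0],[0.11,0.38,0,0,0,0],[0.11,0.38,0,0,0,0],[0.11,0.38,0,0,0,0],[0.11,0.38,0,0,0,0],[0.11,0.38,0,0,0,0],[0.11,0.38,0,0,0,0],[0.11,0.38,0,0,0,0],[0.11,0.38,0,0,0,0],[0.11,0.38,0,0,0,0],[0.11,0.38,0,0,0,0]]

```text
t: 6.22
tool_pos: [0.4857, -0.1837, 0.0451]
orientation: [2.514, 1.884, -0.0]
force: [-0.5, -1.4, -0.3]
opening: 0.0419
gripper_force: 0.7
```

```bash
python3 - <<'E'
from h import *
s=monitor.read_state();T=np.array(s["tool_pos"]);print(s["force"],s["wrist_torque"],T, (T-[.5389,.0046,0])@[.281,.96,0])
E
```

```text
[-0.54279379 -1.36458425 -0.28116782] [-0.22876008 -0.08282382 -0.06549069] [ 0.48571668 -0.18368192  0.04512574] -0.19569515482992567
```

Contact now: Fy is about -1.4 N. I'll keep pushing.

Emit:
arm_command:
  deltas:
    - [[0.11,0.38,0,0,0,0],[0.11,0.38,0,0,0,0],[0.11,0.38,0,0,0,0],[0.11,0.38,0,0,0,0],[0.11,0.38,0,0,0,0],[0.11,0.38,0,0,0,0],[0.11,0.38,0,0,0,0],[0.11,0.38,0,0,0,0],[0.11,0.38,0,0,0,0],[0.11,0.38,0,0,0,0],[0.11,0.38,0,0,0,0],[0.11,0.38,0,0,0,0]]

```text
t: 7.22
tool_pos: [0.499, -0.1379, 0.0452]
orientation: [2.514, 1.884, 0.0]
force: [0.3, -1.6, -0.0]
opening: 0.0415
gripper_force: 0.7
```

Emit:
arm_command:
  deltas:
    - [[0.11,0.38,0,0,0,0],[0.11,0.38,0,0,0,0],[0.11,0.38,0,0,0,0],[0.11,0.38,0,0,0,0],[0.11,0.38,0,0,0,0],[0.11,0.38,0,0,0,0],[0.11,0.38,0,0,0,0],[0.11,0.38,0,0,0,0],[0.11,0.38,0,0,0,0],[0.11,0.38,0,0,0,0]]

```text
t: 8.05
tool_pos: [0.5099, -0.0998, 0.0451]
orientation: [-2.514, -1.884, 0.0]
force: [0.1, -1.4, 0.4]
opening: 0.0415
gripper_force: 0.7
```

```bash
python3 - <<'E'
from h import *
s=monitor.read_state();T=np.array(s["tool_pos"]);print(s["force"],s["wrist_torque"],T, (T-[.5389,.0046,0])@[.281,.96,0])
a=eyes.read_camera("top");cv2.imwrite("pics/t5.png",a)
w=eyes.read_camera("wrist");cv2.imwrite("pics/w5.png",w)
o=np.zeros((600,800,3),np.uint8);o[:,:400]=cv2.resize(w[:288,160:352],(400,600),interpolation=cv2.INTER_CUBIC);o[:400,400:]=cv2.resize(a[130:230,200:300],(400,400),interpolation=cv2.INTER_CUBIC)
cv2.imwrite("pics/m5.png",o)
E
```

```text
[ 0.07312901 -1.38776617  0.35448132] [-0.36182938 -0.19113323 -0.06776098] [ 0.50987789 -0.0998417   0.04507847] -0.10841924278408689
```

View pics/m5.png

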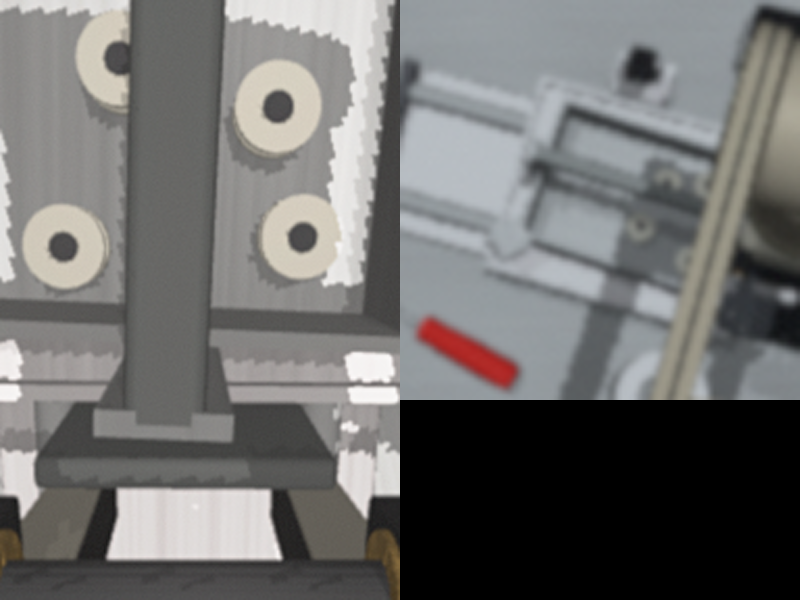

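The left half shows both fingers behind the push plate (bottom edge at row 485), with the bar and rollers ahead. The right half puts the carrier's +x+y corner at about (545,82), so it is moving.

```bash
python3 - <<'E'
from h import *
c=cam("top")
r=np.array([.5389,.0046,0]);ey=np.array([.281,.96,0]);ex=np.array([.96,-.281,0])
# travel by matching the moving front edge of the carrier along the rail
t0=cv2.imread("pics/top0.png");a=cv2.imread("pics/t5.png")
tm=t0[152:208,245:270]
R_=cv2.matchTemplate(cv2.resize(a,None,fx=4,fy=4,interpolation=cv2.INTER_CUBIC)[480:960,800:1120],cv2.resize(tm,None,fx=4,fy=4,interpolation=cv2.INTER_CUBIC),cv2.TM_CCOEFF_NORMED)
_,v,_,l=cv2.minMaxLoc(R_);u=np.array([200+l[0]/4,120+l[1]/4]);print(v,u)
k=np.array([12,28]);p=ray("top",np.array([245,152])+k,.06,c);q=ray("top",u+k,.06,c);print("shift",(q-p)@ey,(q-p)@ex)
for n,uv in(("old",(262.2,157.6)),("new",(235.9,150.2))):
    p=ray("top",uv,.048,c);print(n,(p-r)@ex,(p-r)@ey)
w=cam("wrist")
for uv in((177,233),(321,233)):
    p=ray("wrist",uv,.1,w);print("plate rear",(p-r)@ex,(p-r)@ey)
E
```

```text
0.8852380514144897 [216.5  143.75]
shift 0.09659150891773598 0.0008354052635283563
old 0.07830031259557646 0.019875367907042106
new 0.0787524898560731 0.11037758182091464
plate rear -0.03398178368180111 -0.09775606621754644
plate rear 0.03433727482722396 -0.09762602065569678
```

Emit:
arm_command:
  deltas:
    - [[0.09,0.29,0,0,0,0],[0.09,0.29,0,0,0,0],[0.09,0.29,0,0,0,0],[0.06,0.19,0,0,0,0]]

```text
t: 8.48
tool_pos: [0.5129, -0.0892, 0.0449]
orientation: [-2.513, -1.884, 0.001]
force: [-1.0, -1.5, 0.4]
opening: 0.0422
gripper_force: 0.6
```

Emit:
arm_command:
  deltas:
    - [[0.03,0.1,0,0,0,0],[0.03,0.1,0,0,0,0]]

```text
t: 8.65
tool_pos: [0.5135, -0.0875, 0.045]
orientation: [-2.513, -1.884, 0.001]
force: [-1.1, -0.6, -0.3]
opening: 0.0414
gripper_force: 0.6
```

Emit:
arm_command:
  deltas:
    - [[0.03,0.1,0,0,0,0],[0.03,0.1,0,0,0,0]]

```text
t: 8.82
tool_pos: [0.5138, -0.0864, 0.045]
orientation: [2.513, 1.884, -0.003]
force: [-4.1, -7.0, 0.0]
opening: 0.0417
gripper_force: 4.1
```

Emit:
arm_command:
  deltas:
    - [[0.03,0.1,0,0,0,0]]

```text
t: 8.9
tool_pos: [0.514, -0.086, 0.045]
orientation: [2.513, 1.883, -0.004]
force: [-4.4, -9.6, 0.3]
opening: 0.0419
gripper_force: 5.2
```

Emit:
arm_command:
  deltas:
    - [[0.03,0.1,0,0,0,0]]

```text
t: 8.98
tool_pos: [0.5141, -0.0854, 0.045]
orientation: [2.513, 1.883, -0.005]
force: [-5.5, -10.4, 1.5]
opening: 0.042
gripper_force: 5.9
```

Emit:
arm_command:
  deltas:
    - [[0.03,0.1,0,0,0,0]]

```text
t: 9.07
tool_pos: [0.5144, -0.0847, 0.045]
orientation: [2.513, 1.882, -0.005]
force: [-5.8, -11.5, 0.9]
opening: 0.0421
gripper_force: 6.1
```

```bash
python3 - <<'E'
from h import *
s=monitor.read_state();T=np.array(s["tool_pos"]);
r=np.array([.5389,.0046,0]);ey=np.array([.281,.96,0]);ex=np.array([.96,-.281,0]);print("tcp",(T-r)@ey,(T-r)@ex,s["force"])
w=eyes.read_camera("wrist");cw=cam("wrist");cv2.imwrite("pics/w6.png",w)
a=eyes.read_camera("top");cv2.imwrite("pics/t6.png",a)
w5=cv2.imread("pics/w5.png")
# plate rear edge row: strongest gradient near row 233, cols 195-300
for n,im in(("w5",w5),("w6",w)):
    g=cv2.cvtColor(im,cv2.COLOR_BGR2GRAY)[222:246,222:285].astype(float).mean(1);d=np.diff(g);k=d.argmax();print(n,222+k+.5,d.round(0))
A=cv2.resize(a,None,fx=4,fy=4,interpolation=cv2.INTER_CUBIC);B=cv2.resize(cv2.imread("pics/t5.png"),None,fx=4,fy=4,interpolation=cv2.INTER_CUBIC)
tm=B[570:800,860:1000];R_=cv2.matchTemplate(A[540:830,780:1010],tm,cv2.TM_CCOEFF_NORMED);_,v,_,l=cv2.minMaxLoc(R_)
u=np.array([l[0]+780-860,l[1]+540-570])/4;c=cam("top");p=ray("top",(232,170),.048,c);q=ray("top",(232+u[0],170+u[1]),.048,c);print(v,u,(q-p)@ey)
# bracket head & pointer in wrist/scene
b=eyes.read_camera("scene");cv2.imwrite("pics/s6.png",b)
E
```

```text
tcp -0.09260555977713192 0.0015488609698527736 [ -5.78319854 -11.46901116   0.8858015 ]
w5 234.5 [ 3.  2. -0. -1. -1. -3. -4. -5. -5. -7.  8. 52. 56. 21.  1. -1. -0. -0.
  0.  0.  0. -0. -0.]
w6 236.5 [11.  7.  3.  2. -1. -4. -5. -5. -3. -2. -1. -3.  2. 45. 65. 27.  0. -1.
 -0. -0.  0. -0.  0.]
0.9885818958282471 [-4.75 -1.5 ] 0.01647330955704597
```

```bash
python3 - <<'E'
from h import *
c=cam("top");r=np.array([.5389,.0046,0]);ey=np.array([.281,.96,0]);ex=np.array([.96,-.281,0])
P=lambda x,y,z:r+ex*x+ey*y+np.array([0,0,z])
for n in("top0","t5","t6"):
    g=cv2.cvtColor(cv2.imread(f"pics/{n}.png"),cv2.COLOR_BGR2GRAY).astype(float)
    # sample profile along rail y just outside carrier's +x edge
    for X in(.088,.092,.096):
        ys=np.arange(-.11,.07,.002);v=[cv2.getRectSubPix(g.astype(np.float32),(1,1),tuple(map(float,proj("top",P(X,y,.045),c))))[0,0] for y in ys]
        v=np.array(v);i=np.argsort(v)[:8];print(n,X,np.round(ys[np.sort(i)]*1000).astype(int),v[np.sort(i)].round().astype(int))
    # bracket head darkest centroid at z .082
    u,vv=map(int,proj("top",P(.106,.037,.082),c));S=g[vv-7:vv+8,u-7:u+8];m=(S<60);yy,xx=np.nonzero(m)
    if len(xx):q=ray("top",(u-7+xx.mean(),vv-7+yy.mean()),.078,c);print(" head",len(xx),(q-r)@ex,(q-r)@ey)
E
```

```text
top0 0.088 [34 36 38 40 42 44 46 48] [117 112 109 107 107 107 109 114]
top0 0.092 [34 36 38 40 42 44 46 48] [119 114 112 112 112 113 114 117]
top0 0.096 [34 36 38 40 42 44 46 48] [110 104 104 105 106 105 107 112]
 head 40 0.10540504488832067 0.03561342375179891
t5 0.088 [-78 -76 -60 -58 -44  42  44  46] [116 110 116 119 119 118 117 118]
t5 0.092 [-78 -76 -44  38  40  42  44  46] [113 113 114 114 114 114 115 116]
t5 0.096 [34 36 38 40 42 44 46 48] [111 105 105 105 106 106 108 112]
 head 40 0.10540504488832067 0.03561342375179891
t6 0.088 [-32 -18  32  34  40  42  44  46] [117 119 120 120 119 118 116 118]
t6 0.092 [32 34 36 38 40 42 44 46] [115 113 113 113 114 115 115 116]
t6 0.096 [34 36 38 40 42 44 46 48] [107 104 104 105 106 106 107 112]
 head 40 0.10540504488832067 0.03561342375179891
```

```bash
python3 - <<'E'
from h import *
c=cam("top");r=np.array([.5389,.0046,0]);ey=np.array([.281,.96,0]);ex=np.array([.96,-.281,0])
for z in(.04,.05,.06):
    p=ray("top",(293.6,162.6),z,c);print(z,(p-r)@ex,(p-r)@ey)
g0=cv2.cvtColor(cv2.imread("pics/top0.png"),cv2.COLOR_BGR2GRAY);S=g0[156:169,286:301];print(S)
# scene pointer: dark blob on carrier +x edge
for n in("scene0","s6"):
    im=cv2.imread(f"pics/{n}.png");g=cv2.cvtColor(im,cv2.COLOR_BGR2GRAY)
    m=((g<45)).astype(np.uint8);k,l,st,ce=cv2.connectedComponentsWithStats(m[225:280,160:320])
    cs=cam("scene")
    for i in range(1,k):
        if 3<=st[i,4]<200:
            uv=ce[i]+[160,225];p=ray("scene",uv,.045,cs);print(n,st[i],uv.round(1),((p-r)@ex).round(4),((p-r)@ey).round(4))
E
```

```text
0.04 0.09199021874147309 -0.0840075796438157
0.05 0.0896596091935565 -0.08366471982574097
0.06 0.08732899964564014 -0.08332186000766617
[[148 150 149 148 149 150 148 149 149 148 150 149 149 149 149]
 [149 149 149 148 148 149 149 149 149 148 148 149 149 149 150]
 [148 149 148 148 149 149 149 149 148 149 150 148 149 149 149]
 [149 149 149 148 150 149 150 149 150 149 150 149 150 150 151]
 [150 150 149 150 151 150 149 148 149 151 151 150 151 151 151]
 [153 151 151 151 150 151 148 143 144 148 150 150 151 151 152]
 [159 157 153 153 152 151 144 132 135 145 150 151 151 150 151]
 [165 162 160 160 159 153 141 124 131 145 149 151 150 150 151]
 [164 161 162 164 166 162 148 135 140 149 152 151 151 150 150]
 [167 160 157 161 165 165 160 154 156 160 159 159 156 154 153]
 [176 172 168 166 165 164 164 162 161 163 165 166 165 162 159]
 [172 174 176 176 175 174 172 168 161 158 159 162 165 166 166]
 [145 154 162 169 175 178 179 178 173 168 162 157 159 164 164]]
scene0 [12  0  8 13 28] [175.3 231.4] 0.0273 -0.2074
scene0 [ 9 17  3  3  4] [169.8 243.2] 0.0819 -0.207
scene0 [94 20  9 11 83] [258.1 250.1] 0.0742 0.0331
s6 [12  0  8 13 29] [175.9 230.4] 0.0225 -0.2072
s6 [ 9 19  2  3  4] [169.2 244.8] 0.0885 -0.2064
s6 [94 19  9 12 91] [258.2 249.9] 0.0735 0.0332
```

```bash
python3 - <<'E'
from h import *
from scipy.spatial.transform import Rotation as Ro
r=np.array([.5389,.0046,0]);ey=np.array([.281,.96,0]);ex=np.array([.96,-.281,0])
c=cam("wrist");m,R,t=c;s=monitor.read_state();T=np.array(s["tool_pos"]);Q=cv2.Rodrigues(np.array(s["orientation"]))[0]
o=Q.T@(-R.T@t-T);Rc=R@Q
# w1 pose
T1=np.array([.47303909,-.22833594,.2495651]);Q1=cv2.Rodrigues(np.array([-2.51,-1.887,.001]))[0];R1=Rc@Q1.T;c1=(m,R1,-R1@(T1+Q1@o))
def edge(im,c0,c1,r0,r1,mode):
    g=cv2.cvtColor(im,cv2.COLOR_BGR2GRAY)[r0:r1,c0:c1].astype(float).mean(1);return g.round(0),np.diff(g)
g,d=edge(cv2.imread("pics/w1.png"),226,276,116,140,0);print("w1 rows from 116",g)
w6=cv2.imread("pics/w6.png")
for v in(236.,237.):print("w6",(ray("wrist",(250,v),.1,c)-r)@ey)
for v in(127,128,129,130,131):print("w1",v,(ray("wrist",(250,v),.1,c1)-r)@ey)
# rail end block edge row in w1 as check
E
```

```text
w1 rows from 116 [140. 140. 141. 144. 142. 117.  84.  81.  97. 103. 102.  99.  94.  86.
  91. 110. 120. 121. 121. 121. 121. 122. 122. 123.]
w6 -0.08329836707823728
w6 -0.0838087944072368
w1 127 -0.19217829358851882
w1 128 -0.1932354874931277
w1 129 -0.19429431408830847
w1 130 -0.19535477715918287
w1 131 -0.19641688050258208
```

Travel is about 0.1235, so this resistance is the detent's entry. I'll push on in small steps.

Emit:
arm_command:
  deltas:
    - [[0.03,0.1,0,0,0,0]]

```text
t: 9.3
tool_pos: [0.5146, -0.0838, 0.045]
orientation: [2.514, 1.882, -0.005]
force: [-6.6, -11.0, 0.8]
opening: 0.042
gripper_force: 5.8
```

Emit:
arm_command:
  deltas:
    - [[0.03,0.1,0,0,0,0]]

```text
t: 9.38
tool_pos: [0.515, -0.0826, 0.045]
orientation: [2.514, 1.882, -0.005]
force: [-5.0, -9.1, 1.0]
opening: 0.0416
gripper_force: 4.9
```

Emit:
arm_command:
  deltas:
    - [[0.03,0.1,0,0,0,0]]

```text
t: 9.47
tool_pos: [0.5154, -0.0812, 0.045]
orientation: [2.514, 1.883, -0.004]
force: [-3.6, -6.4, 0.3]
opening: 0.042
gripper_force: 3.5
```

Emit:
arm_command:
  deltas:
    - [[0.02,0.06,0,0,0,0]]

```text
t: 9.55
tool_pos: [0.5157, -0.0801, 0.045]
orientation: [2.514, 1.883, -0.003]
force: [-3.9, -3.8, 0.1]
opening: 0.0418
gripper_force: 2.3
```

Emit:
arm_command:
  deltas:
    - [[0.02,0.06,0,0,0,0]]

```text
t: 9.63
tool_pos: [0.5161, -0.079, 0.045]
orientation: [-2.514, -1.884, 0.002]
force: [-2.7, -1.7, -0.4]
opening: 0.042
gripper_force: 1.4
```

```bash
cat > pl.py <<'E'
from h import *
r=np.array([.5389,.0046,0]);ey=np.array([.281,.96,0]);ex=np.array([.96,-.281,0])
w=eyes.read_camera("wrist");c=cam("wrist");s=monitor.read_state();T=np.array(s["tool_pos"])
g=cv2.cvtColor(w,cv2.COLOR_BGR2GRAY)[200:246,222:285].astype(float).mean(1);d=np.diff(g);k=d.argmax();v=200+(np.arange(k-2,k+3)*d[k-2:k+3]).sum()/d[k-2:k+3].sum()+.5
y=(ray("wrist",(250,v),.1,c)-r)@ey;print("row",v,"plate",y,"travel~",.0112+y+.1959,"tcp",(T-r)@ey,"F",np.round(s["force"],1),s["t"])
E
python3 pl.py
```

```text
row 236.08437790157845 plate -0.07746901398104727 travel~ 0.12963098601895273 tcp -0.08624444742397248 F [-2.8 -1.5 -0.1] 9.6833
```

Emit:
arm_command:
  deltas:
    - [[0,0,0,0,0,0],[0,0,0,0,0,0]]

```text
t: 9.85
tool_pos: [0.5165, -0.0783, 0.045]
orientation: [-2.513, -1.884, -0.0]
force: [-0.9, -1.8, -0.6]
opening: 0.0418
gripper_force: 0.8
```

```bash
python3 pl.py
```

```text
row 235.86841495889777 plate -0.07704777974723219 travel~ 0.1300522202527678 tcp -0.08589138078372158 F [-2.  -1.2 -1.7] 9.9
```

Emit:
arm_command:
  deltas:
    - [[-0.1,-0.35,0,0,0,0],[-0.14,-0.48,0,0,0,0],[0,0,0,0,0,0],[0,0,0,0,0,0]]

```text
t: 10.23
tool_pos: [0.5144, -0.087, 0.0454]
orientation: [2.514, 1.884, 0.001]
force: [0.5, -1.5, 1.1]
opening: 0.0417
gripper_force: 0.0
```

```bash
python3 pl.py
```

```text
row 219.52179575051406 plate -0.0777777517103972 travel~ 0.1293222482896028 tcp -0.09474425840162438 F [ 0.  -0.4  0.6] 10.2833
```

Emit:
arm_command:
  deltas:
    - [[0.2,0.69,0,0,0,0],[0.04,0.14,0,0,0,0]]

```text
t: 10.45
tool_pos: [0.5169, -0.0777, 0.0452]
orientation: [2.514, 1.884, 0.001]
force: [-0.5, -2.5, 0.7]
opening: 0.0421
gripper_force: 1.1
```

Emit:
arm_command:
  deltas:
    - [[0.03,0.1,0,0,0,0]]

```text
t: 10.53
tool_pos: [0.5171, -0.077, 0.0453]
orientation: [2.513, 1.885, 0.0]
force: [-0.4, -1.5, 0.7]
opening: 0.042
gripper_force: 0.5
```

Emit:
arm_command:
  deltas:
    - [[0.03,0.1,0,0,0,0]]

```text
t: 10.62
tool_pos: [0.5173, -0.0762, 0.0452]
orientation: [2.513, 1.885, 0.0]
force: [-0.3, -1.8, 0.4]
opening: 0.0418
gripper_force: 0.6
```

```bash
python3 pl.py
```

```text
row 235.5859320859321 plate -0.07455883692787454 travel~ 0.13254116307212543 tcp -0.08346112392216412 F [-0.1  0.8  0. ] 10.6667
```

Emit:
arm_command:
  deltas:
    - [[0.01,0.05,0,0,0,0],[0,0,0,0,0,0]]

```text
t: 10.83
tool_pos: [0.5172, -0.0758, 0.0451]
orientation: [-2.513, -1.885, -0.0]
force: [0.4, -0.1, 0.2]
opening: 0.042
gripper_force: 0.1
```

```bash
python3 pl.py
```

```text
row 235.64722576161242 plate -0.07435577817530056 travel~ 0.13274422182469942 tcp -0.08327765103210147 F [-0.4  0.2 -0.2] 10.8833
```

Emit:
arm_command:
  deltas:
    - [[0.02,0.08,0,0,0,0],[0,0,0,0,0,0]]

```text
t: 11.05
tool_pos: [0.5173, -0.0755, 0.0451]
orientation: [2.514, 1.884, -0.001]
force: [-1.5, -2.8, 0.1]
opening: 0.0418
gripper_force: 1.4
```

```bash
python3 pl.py
```

```text
row 235.89132451867317 plate -0.07408440855061114 travel~ 0.13301559144938885 tcp -0.08294206647791551 F [-1.  -2.9  0.5] 11.1
```

Emit:
arm_command:
  deltas:
    - [[0.02,0.07,0,0,0,0],[0,0,0,0,0,0]]

```text
t: 11.27
tool_pos: [0.5174, -0.0752, 0.0451]
orientation: [2.514, 1.884, -0.002]
force: [-0.8, -4.9, 0.6]
opening: 0.0418
gripper_force: 2.8
```

```bash
python3 pl.py
```

```text
row 236.0691000116428 plate -0.07384036314782304 travel~ 0.13325963685217695 tcp -0.08262760494647577 F [-1.5 -4.2  0.9] 11.3167
```

Emit:
arm_command:
  deltas:
    - [[-0.06,-0.2,0,0,0,0],[-0.14,-0.5,0,0,0,0],[-0.28,-0.96,0,0,0,0],[-0.28,-0.96,0,0,0,0],[0,0,2,0,0,0],[0,0,4,0,0,0],[0,0,4,0,0,0],[0,0,4,0,0,0],[0,0,3,0,0,0],[0,0,0,0,0,0],[0,0,0,0,0,0]]

```text
t: 12.23
tool_pos: [0.5114, -0.1019, 0.2179]
orientation: [2.511, 1.881, 0.005]
force: [-0.0, 0.4, -0.6]
opening: 0.0417
gripper_force: 0.0
```

```bash
python3 - <<'E'
from h import *
s=monitor.read_state();print(s["t"],s["tool_pos"],s["orientation"],s["force"])
w=eyes.read_camera("wrist");cv2.imwrite("pics/w7.png",w);a=eyes.read_camera("top");cv2.imwrite("pics/t7.png",a)
o=np.zeros((600,800,3),np.uint8);o[:384,:512]=w;cv2.imwrite("pics/m7.png",o[:384,:512])
m,R,t=cam("wrist");print(list(map(float,m["rvec"])),t)
E
```

```text
12.2333 [ 0.51140191 -0.10187667  0.21788193] [2.51075969 1.88133738 0.0049015 ] [-0.00722841  0.39916176 -0.63444622]
[-2.8657372517477686, 0.409835187342296, 0.053092487948158906] [-0.51773572  0.0079816   0.42377369]
```

View pics/m7.png

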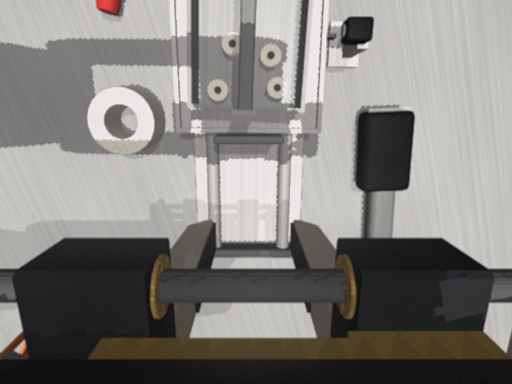

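The wrist view shows the pointer fin at (332,33) facing the bracket at (350,40). The bar runs from (247,0) to (244,108), and the rollers are near (232,44), (270,55), (218,90) and (277,87). I'll measure the bar.

```bash
python3 - <<'E'
from h import *
m,R,t=cam("wrist");c=(m,cv2.Rodrigues(np.array([-2.8657372517477686, 0.409835187342296, 0.053092487948158906]))[0],np.array([-0.51773572,0.0079816,0.42377369]))
g=cv2.cvtColor(cv2.imread("pics/w7.png"),cv2.COLOR_BGR2GRAY).astype(int)
for v in range(5,115,10):print(v,g[v,230:264:1].tolist())
L=[];
for v in range(4,104,2):
    row=cv2.GaussianBlur(g[v:v+1].astype(np.float32),(5,1),0)[0];
    d=np.diff(row[232:262]);l=232+d[:14].argmin()+.5;rr=232+14+d[14:].argmax()+.5
    L.append((v,l,rr,*ray("wrist",((l+rr)/2,v),.15,c)[:2],*ray("wrist",(l,v),.15,c)[:2],*ray("wrist",(rr,v),.15,c)[:2]))
L=np.array(L)
for k in(3,5,7):
    P=np.polyfit(L[:,k+1],L[:,k],1);res=L[:,k]-np.polyval(P,L[:,k+1]);ok=abs(res)<.003;P=np.polyfit(L[ok,k+1],L[ok,k],1);print("x=",P,"yaw",-np.arctan(P[0]),ok.sum(), "x at y=0:",P[1])
print(np.median(L[:,2]-L[:,1]))
print("near end",ray("wrist",(244,108),.15,c))
# predicted tote centre from first top view: bar mid + shift 121 mm
print(np.array([.50714,-.06937])+.119*np.array([.281,.96]))
E
```

```text
5 [207, 211, 214, 213, 192, 183, 180, 182, 183, 180, 143, 128, 144, 155, 157, 159, 159, 158, 159, 160, 160, 159, 162, 160, 144, 133, 165, 205, 215, 211, 210, 210, 212, 214]
15 [209, 212, 215, 212, 193, 183, 182, 182, 186, 179, 138, 131, 148, 158, 160, 161, 160, 161, 161, 160, 161, 162, 164, 157, 132, 131, 196, 218, 216, 211, 211, 214, 217, 213]
25 [209, 215, 212, 196, 186, 183, 183, 185, 187, 181, 127, 92, 95, 101, 101, 99, 100, 99, 102, 101, 101, 104, 100, 92, 95, 141, 203, 220, 216, 211, 211, 215, 214, 215]
35 [199, 191, 192, 188, 160, 162, 181, 170, 156, 130, 101, 91, 98, 100, 102, 99, 103, 101, 101, 102, 101, 103, 99, 91, 108, 180, 213, 210, 193, 203, 213, 213, 209, 213]
45 [74, 68, 67, 59, 72, 111, 143, 153, 145, 110, 86, 96, 100, 102, 99, 102, 100, 99, 101, 100, 102, 102, 98, 88, 93, 129, 141, 137, 138, 137, 138, 135, 134, 137]
55 [141, 139, 134, 130, 134, 131, 123, 121, 112, 88, 86, 95, 99, 101, 101, 102, 102, 100, 101, 100, 102, 101, 93, 92, 114, 135, 140, 139, 130, 125, 161, 185, 190, 190]
65 [137, 127, 113, 105, 108, 110, 109, 107, 96, 87, 91, 96, 100, 100, 100, 101, 100, 1
[... 369 characters left out ...]
36, 134, 132, 132, 135, 131, 133, 136, 136]
95 [134, 124, 111, 106, 107, 107, 109, 98, 86, 90, 99, 102, 101, 101, 101, 99, 102, 99, 100, 101, 100, 88, 90, 123, 134, 134, 132, 132, 133, 132, 131, 133, 136, 134]
105 [127, 119, 108, 104, 105, 105, 102, 86, 84, 92, 100, 101, 101, 101, 101, 100, 102, 100, 102, 101, 95, 91, 109, 127, 133, 132, 129, 131, 133, 129, 131, 132, 134, 135]
x= [0.35014658 0.53412185] yaw -0.33680539727554093 50 x at y=0: 0.5341218469410842
x= [0.35823963 0.52740315] yaw -0.3439963075495975 45 x at y=0: 0.527403152199547
x= [0.33641985 0.5406077 ] yaw -0.3245258453476921 44 x at y=0: 0.5406077017717583
16.0
near end [ 0.52266049 -0.03322758  0.15      ]
[0.540579 0.04487 ]
```

Emit:
arm_command:
  deltas:
    - [[0.6,2.4,0,0,0,-1],[0.6,2.4,0,0,0,-1],[0.6,2.4,0,0,0,-1],[0.7,2.5,0,0,0,0],[0.7,2.5,0,0,0,0],[0.66,2.4,0,0,0,0],[0,0,-3,0,0,0],[0,0,0,0,0,0],[0,0,0,0,0,0]]

```text
t: 13.08
tool_pos: [0.5458, 0.0452, 0.1814]
orientation: [-2.558, -1.816, 0.01]
force: [0.1, 0.4, 0.0]
opening: 0.0418
gripper_force: 0.0
```

```bash
python3 - <<'E'
from h import *
s=monitor.read_state();T=np.array(s["tool_pos"]);Q=cv2.Rodrigues(np.array(s["orientation"]))[0];print(s["t"],T,s["force"],"toolx yaw",np.arctan2(-Q[0,0],Q[1,0]))
w=eyes.read_camera("wrist");cv2.imwrite("pics/w8.png",w);c=cam("wrist")
g=cv2.cvtColor(w,cv2.COLOR_BGR2GRAY).astype(int)
for v in (60,100,140,170,200,220):print(v,g[v,215:292:2].tolist())
for d in(-.1,-.05,0,.03,.06,.082):
    p=np.array([.5497,.0442,.15])+d*np.array([.33,.944,0]);e=np.array([.944,-.33,0])*.006;print(d,proj("wrist",p-e,c).round(1),proj("wrist",p+e,c).round(1))
E
```

```text
13.0833 [0.54581798 0.04522713 0.18137934] [0.05060462 0.42135357 0.04948787] toolx yaw -0.33596764368426396
60 [117, 100, 148, 157, 155, 157, 163, 163, 161, 159, 161, 160, 164, 160, 154, 154, 159, 157, 163, 160, 163, 162, 162, 157, 156, 162, 165, 166, 160, 226, 238, 237, 237, 237, 237, 237, 182, 111, 157]
100 [154, 154, 152, 153, 154, 155, 155, 156, 153, 151, 158, 154, 154, 155, 156, 152, 135, 136, 133, 134, 114, 113, 118, 109, 119, 126, 138, 137, 136, 135, 152, 152, 154, 157, 158, 160, 156, 155, 160]
140 [126, 133, 133, 128, 133, 132, 127, 130, 128, 131, 129, 130, 132, 132, 108, 107, 107, 109, 103, 86, 102, 105, 104, 103, 107, 104, 92, 123, 136, 132, 133, 133, 133, 131, 133, 134, 134, 135, 129]
170 [128, 129, 132, 133, 130, 130, 128, 129, 127, 130, 130, 126, 129, 130, 109, 108, 105, 110, 104, 87, 102, 104, 106, 104, 107, 105, 90, 121, 133, 132, 133, 132, 133, 133, 132, 132, 135, 130, 130]
200 [210, 210, 217, 218, 216, 219, 217, 213, 212, 218, 229, 236, 237, 237, 237, 237, 238, 231, 150, 87, 103, 106, 106, 104, 106, 105, 99, 172, 217, 238, 238, 216, 122, 109, 116, 228, 238, 237, 234]
220 [189, 184, 189, 193, 191, 186, 164, 143, 115, 156, 186, 189, 185, 194, 195, 190, 193, 197, 140, 78, 84, 94, 99, 125, 139, 145, 129, 183, 193, 190, 198, 185, 128, 123, 141, 133, 161, 171, 163]
-0.1 [248.  316.4] [262.4 316.4]
-0.05 [247.8 261.7] [262.9 261.8]
0 [247.5 201.4] [263.4 201.4]
0.03 [247.4 162. ] [263.8 162. ]
0.06 [247.2 120. ] [264.1 120. ]
0.082 [247.   87.3] [264.4  87.3]
```

Emit:
arm_command:
  deltas:
    - [[0.61,-0.21,0,0,0,0],[0,0,-1.8,0,0,0],[0,0,-2,0,0,0],[0,0,-2,0,0,0],[0,0,-2,0,0,0],[0,0,-2,0,0,0],[0,0,0,0,0,0],[0,0,0,0,0,0]]

```text
t: 13.8
tool_pos: [0.5545, 0.0425, 0.0872]
orientation: [-2.562, -1.816, 0.002]
force: [-0.8, -1.2, -0.1]
opening: 0.0415
gripper_force: 0.0
```

```bash
python3 - <<'E'
from h import *
s=monitor.read_state();print(s["tool_pos"],s["force"],s["t"])
w=eyes.read_camera("wrist");cv2.imwrite("pics/w9.png",w)
g=cv2.cvtColor(w,cv2.COLOR_BGR2GRAY).astype(int)
for v in (20,60,100,140,180,200,215,225):print(v,g[v,190:312:3].tolist())
E
```

```text
[0.5544963  0.04246038 0.08717352] [-0.83571136 -1.24102322 -0.06751518] 13.8
20 [154, 244, 242, 242, 245, 245, 245, 244, 246, 245, 245, 244, 240, 243, 245, 246, 218, 181, 211, 198, 169, 171, 175, 174, 178, 177, 170, 177, 240, 247, 246, 246, 227, 116, 178, 209, 226, 232, 220, 192, 242]
60 [120, 117, 169, 166, 168, 174, 174, 174, 169, 172, 174, 171, 171, 167, 173, 171, 175, 173, 176, 175, 174, 168, 173, 177, 179, 175, 172, 179, 175, 180, 222, 245, 247, 114, 163, 202, 225, 235, 220, 183, 235]
100 [157, 157, 157, 159, 158, 161, 156, 155, 155, 157, 156, 151, 132, 97, 115, 115, 118, 119, 119, 120, 120, 110, 87, 129, 135, 156, 154, 153, 151, 152, 153, 154, 156, 155, 154, 156, 152, 153, 153, 165, 230]
140 [147, 147, 141, 146, 141, 141, 142, 147, 141, 131, 135, 131, 118, 88, 107, 115, 114, 115, 117, 116, 119, 112, 99, 147, 142, 148, 146, 147, 147, 145, 148, 147, 147, 151, 145, 145, 143, 144, 148, 150, 145]
180 [139, 146, 145, 140, 144, 138, 139, 141, 142, 138, 140, 146, 121, 104, 102, 114, 114, 114, 116, 116, 116, 114, 91, 144, 141, 143, 143, 145, 145, 144, 146, 146, 146, 144, 141, 143, 139, 144, 144, 144, 141]
200 [137, 142, 144, 140, 143, 137, 137, 137, 143, 137, 137, 143, 118, 113, 96, 113, 114, 116, 115, 118, 118, 114, 91, 145, 139, 143, 142, 146, 144, 144, 146, 144, 145, 142, 138, 141, 139, 143, 144, 144, 117]
215 [113, 114, 116, 114, 117, 114, 112, 112, 128, 199, 207, 206, 198, 167, 90, 111, 115, 114, 116, 115, 115, 114, 89, 172, 199, 213, 214, 215, 178, 116, 119, 119, 118, 116, 116, 133, 130, 123, 144, 128, 126]
225 [102, 100, 106, 107, 107, 107, 107, 89, 34, 169, 113, 60, 63, 68, 89, 111, 113, 113, 115, 116, 114, 114, 95, 214, 197, 118, 152, 179, 248, 238, 162, 163, 153, 138, 33, 97, 102, 101, 102, 99, 99]
```

Emit:
arm_command:
  deltas:
    - [[-0.3,0.1,0,0,0,0],[0,0,0,0,0,0],[0,0,0,0,0,0]]

```text
t: 14.1
tool_pos: [0.5527, 0.0442, 0.0888]
orientation: [2.561, 1.817, 0.003]
force: [0.7, -1.2, 0.4]
opening: 0.0417
gripper_force: 0.0
```

Emit:
arm_command:
  deltas:
    - [[0,0,0,0,0,0],[0,0,0,0,0,0],[0,0,0,0,0,0],[0,0,0,0,0,0],[0,0,0,0,0,0],[0,0,0,0,0,0]]
  gripper: -1
  squeeze: 55

```text
t: 14.6
tool_pos: [0.5514, 0.0444, 0.0869]
orientation: [-2.562, -1.818, 0.001]
force: [-1.1, 0.2, 0.0]
opening: 0.0115
gripper_force: 55.0
```

Emit:
arm_command:
  deltas:
    - [[0,0,0.4,0,0,0],[0,0,0.6,0,0,0],[0,0,1,0,0,0],[0,0,1.5,0,0,0],[0,0,1.5,0,0,0],[0,0,1,0,0,0],[0,0,0.5,0,0,0],[0,0,0,0,0,0],[0,0,0,0,0,0]]

```text
t: 15.35
tool_pos: [0.5518, 0.0442, 0.1521]
orientation: [2.562, 1.818, 0.0]
force: [-0.1, -0.4, -4.1]
opening: 0.0119
gripper_force: 55.0
```

```bash
python3 - <<'E'
from h import *
s=monitor.read_state();print(s["tool_pos"],s["orientation"],s["force"],s["wrist_torque"],s["opening"],s["t"],s["q"])
w=eyes.read_camera("wrist");cv2.imwrite("pics/w10.png",w);a=eyes.read_camera("top");cv2.imwrite("pics/t10.png",a)
b=eyes.read_camera("scene");cv2.imwrite("pics/s10.png",b)
for n,im in(("w9",cv2.imread("pics/w9.png")),("w10",w)):
    hsv=cv2.cvtColor(im,cv2.COLOR_BGR2HSV);m=cv2.inRange(hsv,(15,15,140),(35,90,255));k,l,st,ce=cv2.connectedComponentsWithStats(m);print(n,[(st[i,4],ce[i].round()) for i in range(1,k) if st[i,4]>60])
g=cv2.cvtColor(w,cv2.COLOR_BGR2GRAY).astype(int)
for v in (100,140,180,200):print(v,g[v,215:292:3].tolist())
E
```

```text
[0.55176439 0.04424712 0.15210512] [2.56198879e+00 1.81794859e+00 2.83756507e-04] [-0.09089899 -0.38521722 -4.07743838] [ 0.03669421 -0.07682381  0.01977517] 0.011889189567481058 15.35 [-1.26028154e-02  2.54853808e-02  1.66828644e+00 -6.94407550e-06
  1.44759229e+00  3.23934628e-01]
w9 [(np.int32(295), array([221., 219.])), (np.int32(139), array([278., 223.])), (np.int32(65), array([283., 260.]))]
w10 [(np.int32(277), array([227., 216.])), (np.int32(106), array([ 49., 341.]))]
100 [179, 179, 174, 174, 180, 176, 135, 83, 98, 122, 123, 126, 124, 128, 125, 126, 120, 89, 92, 159, 180, 181, 183, 181, 186, 187]
140 [151, 150, 148, 133, 127, 125, 122, 124, 92, 116, 119, 121, 121, 123, 124, 122, 117, 99, 154, 152, 153, 154, 155, 151, 153, 157]
180 [147, 150, 146, 146, 154, 127, 121, 122, 98, 111, 120, 120, 120, 120, 121, 124, 113, 107, 154, 150, 152, 152, 153, 154, 149, 152]
200 [144, 150, 146, 145, 149, 148, 120, 122, 97, 109, 117, 120, 120, 121, 123, 121, 111, 117, 152, 148, 151, 151, 151, 152, 151, 151]
```

Emit:
arm_command:
  deltas:
    - [[0,0,0.5,0,0,0],[0,0,1.2,0,0,0],[0,0,1.6,0,0,0],[0,0,1.6,0,0,0],[0,0,1.6,0,0,0],[0,0,1.6,0,0,0],[0,0,1.2,0,0,0],[0,0,0.5,0,0,0],[0,0,0,0,0,0]]

```text
t: 16.25
tool_pos: [0.5527, 0.0442, 0.2523]
orientation: [2.561, 1.817, 0.004]
force: [0.2, 0.2, -4.5]
opening: 0.0116
gripper_force: 55.0
```

Emit:
arm_command:
  deltas:
    - [[0,0,0,-0.9,-0.43,0],[0,0,0,-1.8,-0.87,0],[0,0,0,-1.8,-0.87,0],[0,0,0,-1.8,-0.87,0],[0,0,0,-1.8,-0.87,0],[0,0,0,-1.8,-0.87,0],[0,0,0,-1.8,-0.87,0],[0,0,0,-1.8,-0.87,0],[0,0,0,-1.8,-0.87,0],[0,0,0,-1.8,-0.87,0],[0,0,0,-1.8,-0.87,0],[0,0,0,-1.8,-0.87,0]]

```text
t: 17.25
tool_pos: [0.551, 0.0445, 0.2486]
orientation: [2.236, 1.589, -0.095]
force: [0.1, -0.1, -3.7]
opening: 0.0118
gripper_force: 55.0
```

Emit:
arm_command:
  deltas:
    - [[0,0,0,-1.8,-0.87,0],[0,0,0,-1.8,-0.87,0],[0,0,0,-1.8,-0.87,0],[0,0,0,-1.8,-0.87,0],[0,0,0,-0.9,-0.43,0],[0,0,0,0,0,0],[0,0,0,0,0,0],[0,0,0,0,0,0],[0,0,0,0,0,0],[0,0,0,0,0,0],[0,0,0,0,0,0],[0,0,0,0,0,0]]

```text
t: 18.25
tool_pos: [0.5518, 0.0441, 0.2503]
orientation: [2.111, 1.497, -0.123]
force: [0.5, -0.1, -4.1]
opening: 0.0117
gripper_force: 55.0
```

```bash
cat > rl.py <<'E'
from h import *
import sys
s=monitor.read_state();T=np.array(s["tool_pos"]);Q=cv2.Rodrigues(np.array(s["orientation"]))[0]
print(s["t"],T.round(4),"tilt",np.degrees(np.arccos(-Q[2,2])),"F",np.round(s["force"],1),"tq",np.round(s["wrist_torque"],2),"open",s["opening"],s["gripper_force"])
# tote frame from grip: tote x = tool y, tote y = tool x, tote z = -tool z; bar centre ~52 mm behind TCP
E_=np.c_[Q[:,1],Q[:,0],-Q[:,2]]; O=T-Q[:,2]*.052-E_[:,2]*.098
P=O+E_@np.array([-.054,.074,.004]);print("tote origin",O.round(3),"pick",P.round(3))
for n in("wrist","top","scene"):
    im=eyes.read_camera(n);cv2.imwrite(f"pics/{n}{sys.argv[1]}.png",im);c=cam(n);m,R,t=c;o=-R.T@t
    print(n,"corners",[proj(n,O+E_@np.array(k),c).round().tolist() for k in((-.054,.074,.004),(.054,.074,.004),(.054,-.074,.004),(-.054,-.074,.004))])
    hsv=cv2.cvtColor(im,cv2.COLOR_BGR2HSV);b,g,r_=[im[...,i].astype(int) for i in range(3)]
    mk=((r_-b>12)&(r_-b<70)&(r_>110)&(abs(r_-g)<22)).astype(np.uint8);k,l,st,ce=cv2.connectedComponentsWithStats(mk)
    for i in range(1,k):
        if st[i,4]<(25 if n=="wrist" else 5):continue
        d=R.T@np.array([(ce[i,0]-m["cx"])/m["fx"],(ce[i,1]-m["cy"])/m["fy"],1]);z=E_[:,2];q=o+d*((O+z*.012-o)@z)/(d@z);tt=E_.T@(q-O)
        if abs(tt[0])<.08 and abs(tt[1])<.1:print(n,"blob",st[i].tolist(),ce[i].round(),"tote xy",tt[:2].round(3))
E
python3 rl.py A
```

```text
18.25 [0.5518 0.0441 0.2503] tilt 31.973680923767386 F [ 0.5 -0.1 -4.1] tq [ 0.6   0.23 -0.  ] open 0.011654337099874599 54.9863737821579
tote origin [0.562 0.022 0.211] pick [0.541 0.099 0.167]
wrist corners [[177.0, 101.0], [327.0, 101.0], [316.0, 284.0], [188.0, 284.0]]
wrist blob [176, 109, 50, 87, 2127] [198. 151.] tote xy [-0.039  0.039]
wrist blob [190, 232, 19, 6, 68] [199. 235.] tote xy [-0.041 -0.026]
top corners [[230.0, 175.0], [238.0, 139.0], [283.0, 153.0], [273.0, 191.0]]
scene corners [[285.0, 194.0], [284.0, 201.0], [231.0, 173.0], [236.0, 169.0]]
```

```bash
cat > hc.py <<'E'
from h import *
import sys
im=cv2.imread(f"pics/wrist{sys.argv[1]}.png");g=cv2.cvtColor(im,cv2.COLOR_BGR2GRAY)
S=g[85:260,160:345];
for p2 in(18,14):
    H=cv2.HoughCircles(cv2.resize(S,None,fx=2,fy=2,interpolation=cv2.INTER_CUBIC),cv2.HOUGH_GRADIENT,1,36,param1=80,param2=p2,minRadius=22,maxRadius=38)
    print(p2,[] if H is None else [(round(x/2+160),round(y/2+85),round(r/2)) for x,y,r in H[0]][:8])
b,r_=im[...,0].astype(int),im[...,2].astype(int)
mk=((r_-b>12)&(r_>110))[100:245:4,160:345:3]
print("\n".join("".join("#" if q else ("o" if w<75 else ".") for q,w in zip(a,c)) for a,c in zip(mk,g[100:245:4,160:345:3])))
E
python3 hc.py A
```

```text
18 [(208, 125, 16), (194, 180, 16), (192, 150, 16)]
14 [(208, 125, 16), (194, 180, 16), (192, 150, 16)]
.....................................ooooooo..................
..............................................................
..............................................................
.....o.......#######....................................ooooo.
.....o......#########...................................ooooo.
.....o.....#####.####...................................ooooo.
.....o.....####ooo####..................................ooooo.
....oo.....####ooo####..................................ooooo.
...ooo......##########..................................ooooo.
.oo.ooo..###########....................................ooooo.
..oooo.###########......................................ooooo.
..oooo##########........................................ooooo.
...oo.###.oo.####.......................................ooooo.
....o.###ooo.####.......................................oooo..
...o.o####..####.......................................ooooo..
..o....########....................................
[... 634 characters left out ...]
oooo...
......................................................ooooo...
......................................................ooooo...
......................................................ooooo...
......................................................o.ooo...
......................................................ooooo...
...................................o..................ooooo...
...................................o..................ooooo...
...................................o..................ooooo...
........o.#######.........o........o..................ooooo...
oooooooooooooooooooooo....o........o....oooooooooooooooooooooo
oooooooooooooooooooooo....o........oo...oooooooooooooooooooooo
```

```bash
cat > pos.py <<'E'
from h import *
import sys
s=monitor.read_state();T=np.array(s["tool_pos"]);Q=cv2.Rodrigues(np.array(s["orientation"]))[0]
E_=np.c_[Q[:,1],Q[:,0],-Q[:,2]]; O=T-Q[:,2]*.052-E_[:,2]*.098
m,R,t=cam("wrist");o=-R.T@t
for a in sys.argv[1:]:
    u,v=map(float,a.split(","));d=R.T@np.array([(u-m["cx"])/m["fx"],(v-m["cy"])/m["fy"],1]);z=E_[:,2];q=o+d*((O+z*.018-o)@z)/(d@z);x=E_.T@(q-O)
    print(a,x.round(4),"dist pick",np.hypot(x[0]+.054,x[1]-.074).round(4))
E
python3 pos.py 208,125 192,150 194,180 199,248; python3 rl.py B | grep wrist; python3 hc.py B | head -1
```

```text
208,125 [-0.0305  0.0575  0.018 ] dist pick 0.0287
192,150 [-0.0424  0.0402  0.018 ] dist pick 0.0357
194,180 [-0.042   0.0186  0.018 ] dist pick 0.0567
199,248 [-0.0406 -0.0346  0.018 ] dist pick 0.1094
wrist corners [[177.0, 101.0], [327.0, 101.0], [317.0, 284.0], [188.0, 284.0]]
wrist blob [176, 109, 50, 87, 2137] [198. 151.] tote xy [-0.039  0.039]
wrist blob [189, 232, 20, 6, 69] [199. 235.] tote xy [-0.041 -0.026]
18 [(192, 150, 16), (192, 181, 15), (209, 126, 15)]
```

```bash
python3 - <<'E'
import cv2
for n in("w5","w10","wristA"):
    im=cv2.imread(f"pics/{n}.png");print(n,[im[v,190:212:4].tolist() for v in(231,234,237,240)])
E
```

```text
w5 [[[83, 84, 84], [83, 86, 85], [85, 87, 86], [82, 83, 82], [84, 86, 85], [93, 93, 93]], [[81, 87, 89], [84, 89, 91], [84, 90, 93], [74, 77, 79], [75, 78, 80], [55, 56, 57]], [[89, 96, 100], [89, 97, 100], [88, 96, 99], [88, 96, 99], [83, 90, 93], [36, 36, 38]], [[89, 96, 100], [89, 98, 101], [87, 94, 98], [88, 97, 100], [65, 70, 72], [37, 38, 40]]]
w10 [[[113, 115, 116], [113, 114, 115], [170, 172, 174], [213, 214, 217], [215, 217, 219], [208, 212, 213]], [[178, 180, 182], [204, 206, 209], [210, 213, 215], [213, 215, 217], [212, 215, 218], [201, 205, 206]], [[164, 166, 168], [163, 164, 166], [167, 168, 169], [167, 170, 171], [168, 171, 171], [119, 123, 125]], [[35, 35, 34], [32, 31, 33], [36, 35, 36], [31, 31, 32], [32, 30, 33], [33, 31, 32]]]
wristA [[[111, 111, 112], [107, 110, 112], [107, 112, 115], [128, 131, 133], [138, 140, 142], [183, 186, 187]], [[112, 117, 119], [141, 152, 158], [152, 164, 170], [140, 151, 157], [118, 125, 129], [131, 133, 134]], [[118, 128, 131], [97, 104, 108], [88, 96, 99], [105, 113, 116], [143, 155, 160], [80, 85, 89]], [[36, 35, 36], [36, 35, 36], [33, 33, 35], [33, 33, 32], [33, 31, 33], [34, 34, 36]]]
```

Emit:
arm_command:
  deltas:
    - [[0,0,0,-1.6,0.57,0],[0,0,0,-1.9,0.67,0],[0,0,0,-1.9,0.67,0],[0,0,0,-1.9,0.67,0],[0,0,0,0.7,1.9,0],[0,0,0,0.7,1.9,0],[0,0,0,0.7,1.9,0],[0,0,0,0.7,1.9,0],[0,0,0,0,0,0],[0,0,0,0,0,0],[0,0,0,0,0,0]]

```text
t: 19.47
tool_pos: [0.5517, 0.0444, 0.2498]
orientation: [2.074, 1.576, -0.369]
force: [0.6, -0.5, -4.4]
opening: 0.0117
gripper_force: 55.0
```

```bash
python3 rl.py C; python3 hc.py C
```

```text
19.4667 [0.5517 0.0444 0.2498] tilt 33.316270370121536 F [ 0.6 -0.5 -4.4] tq [ 0.67 -0.02 -0.02] open 0.011743432253654845 54.98640060424805
tote origin [0.556 0.019 0.211] pick [0.525 0.093 0.165]
wrist corners [[178.0, 101.0], [327.0, 101.0], [317.0, 285.0], [188.0, 284.0]]
wrist blob [175, 109, 51, 115, 1537] [203. 146.] tote xy [-0.036  0.042]
wrist blob [186, 175, 14, 13, 72] [193. 181.] tote xy [-0.044  0.016]
top corners [[232.0, 180.0], [239.0, 144.0], [282.0, 152.0], [274.0, 191.0]]
scene corners [[282.0, 191.0], [282.0, 205.0], [231.0, 173.0], [236.0, 162.0]]
18 [(194, 210, 15), (192, 150, 16), (194, 180, 16), (209, 125, 16)]
14 [(194, 210, 15), (192, 150, 16), (194, 180, 16), (209, 125, 16), (281, 239, 15), (222, 226, 13), (305, 91, 12), (283, 91, 12)]
..............................................ooooo.o.........
..............................................................
..............................................................
.............#######..........................................
............##########........................................
...........
[... 1304 characters left out ...]
.......
................#.............................................
.............#..#.............................................
.............#..#.............................................
................#.............................................
...............#..............................................
.........................................................oo...
.......................#...........o..................o...o...
...................#....#..........o..................o..oo...
......................#...o........o..................ooo.o...
oooooooooooooooooooooo....o........o....oooooooooooooooooooooo
oooooooooooooooooooooo....o........oo...oooooooooooooooooooooo
```

The fourth roller has joined, but the front roller wedges the column along the -x wall. I'll ease the x tilt so the front roller slides aside and the column drops into the corner.

Emit:
arm_command:
  deltas:
    - [[0,0,0,0.7,1.9,0],[0,0,0,0.7,1.9,0],[0,0,0,0.7,1.9,0],[0,0,0,0.7,1.9,0],[0,0,0,0.7,1.9,0],[0,0,0,0.7,1.9,0],[0,0,0,0.7,1.9,0],[0,0,0,0,0,0],[0,0,0,0,0,0],[0,0,0,0,0,0]]

```text
t: 20.45
tool_pos: [0.5516, 0.0444, 0.25]
orientation: [2.16, 1.752, -0.568]
force: [-0.9, -0.0, -3.7]
opening: 0.0117
gripper_force: 55.0
```

```bash
python3 rl.py D | head -2; python3 hc.py D|head -1
```

```text
20.45 [0.5516 0.0444 0.25  ] tilt 28.82849413436635 F [-0.9 -0.  -3.7] tq [ 0.53 -0.25 -0.03] open 0.011706297059852143 54.986624121665955
tote origin [0.546 0.023 0.21 ] pick [0.507 0.1   0.178]
18 [(209, 125, 16), (195, 210, 15), (193, 180, 15), (191, 150, 15)]
```

Emit:
arm_command:
  deltas:
    - [[0,0,0,0.7,1.9,0],[0,0,0,0.7,1.9,0],[0,0,0,0.7,1.9,0],[0,0,0,0.7,1.9,0],[0,0,0,0,0,0],[0,0,0,0,0,0],[0,0,0,0,0,0]]

```text
t: 21.18
tool_pos: [0.5517, 0.0444, 0.2501]
orientation: [2.201, 1.852, -0.69]
force: [-0.6, 0.3, -2.7]
opening: 0.0114
gripper_force: 55.0
```

```bash
python3 rl.py E | head -2; python3 hc.py E|head -1; python3 - <<'E'
from h import *
s=monitor.read_state();Q=cv2.Rodrigues(np.array(s["orientation"]))[0];print("gravity slope in tote x,y (deg, + = that way down)",np.degrees(np.arcsin([-Q[2,1],-Q[2,0]])),s["q"])
E
```

```text
21.1833 [0.5517 0.0444 0.2501] tilt 28.927628942337524 F [-0.6  0.3 -2.7] tq [ 0.5  -0.36 -0.  ] open 0.011350811298800537 54.986448884010315
tote origin [0.541 0.025 0.21 ] pick [0.498 0.103 0.188]
18 [(209, 125, 16), (193, 150, 16), (195, 210, 15), (194, 180, 16)]
gravity slope in tote x,y (deg, + = that way down) [ 8.85119322 27.28455719] [ 0.24966329  0.34524477  1.22212377 -0.38624758  1.9079036   0.35378167]
```

Emit:
arm_command:
  deltas:
    - [[0,0,0,0.7,1.9,0],[0,0,0,0.7,1.9,0],[0,0,0,0.7,1.9,0],[0,0,0,0.7,1.9,0],[0,0,0,0,0,0],[0,0,0,0,0,0],[0,0,0,0,0,0]]

```text
t: 21.92
tool_pos: [0.5518, 0.0444, 0.2502]
orientation: [2.235, 1.951, -0.817]
force: [-0.2, 0.1, -3.1]
opening: 0.0116
gripper_force: 55.0
```

```bash
cat >> pos.py <<'E'
print("slope x,y",np.degrees(np.arcsin([-Q[2,1],-Q[2,0]])).round(1),"t",s["t"])
E
python3 rl.py F | head -2; python3 hc.py F|head -1; python3 pos.py
```

```text
21.9167 [0.5518 0.0444 0.2502] tilt 31.024417983242305 F [-0.2  0.1 -3.1] tq [ 0.47 -0.55 -0.02] open 0.011640645201276452 54.98623967170715
tote origin [0.536 0.027 0.211] pick [0.491 0.106 0.198]
18 [(217, 125, 16), (193, 144, 16), (199, 175, 15), (203, 203, 14)]
slope x,y [16.8 25.2] t 22.0667
```

Emit:
arm_command:
  deltas:
    - [[0,0,0,0.7,1.9,0],[0,0,0,0.7,1.9,0],[0,0,0,0,0,0],[0,0,0,0,0,0],[0,0,0,0,0,0]]

```text
t: 22.48
tool_pos: [0.5518, 0.0444, 0.2502]
orientation: [2.249, 2.0, -0.884]
force: [0.3, 0.2, -3.7]
opening: 0.0114
gripper_force: 55.0
```

```bash
python3 rl.py G | head -2; python3 hc.py G|head -1; python3 pos.py
```

```text
22.4833 [0.5518 0.0444 0.2502] tilt 32.71875225118139 F [ 0.3  0.2 -3.7] tq [ 0.34 -0.6  -0.04] open 0.011419526629154313 54.98598396778107
tote origin [0.533 0.028 0.212] pick [0.488 0.107 0.204]
18 [(314, 124, 17), (200, 124, 16), (224, 146, 16)]
slope x,y [20.9 24. ] t 22.6333
```

Emit:
arm_command:
  deltas:
    - [[0,0,0,-0.7,-1.9,0],[0,0,0,-0.7,-1.9,0],[0,0,0,-0.7,-1.9,0],[0,0,0,-0.7,-1.9,0],[0,0,0,-0.7,-1.9,0],[0,0,0,-0.7,-1.9,0],[0,0,0,-0.7,-1.9,0],[0,0,0,-0.7,-1.9,0],[0,0,0,-0.7,-1.9,0],[0,0,0,-0.7,-1.9,0],[0,0,0,-0.7,-1.9,0],[0,0,0,-0.7,-1.9,0]]

```text
t: 23.63
tool_pos: [0.5515, 0.0445, 0.2505]
orientation: [2.137, 1.701, -0.508]
force: [0.1, 0.9, -4.0]
opening: 0.0116
gripper_force: 55.0
```

Emit:
arm_command:
  deltas:
    - [[0,0,0,-0.7,-1.9,0],[0,0,0,-0.7,-1.9,0],[0,0,0,-0.7,-1.9,0],[0,0,0,-0.7,-1.9,0],[0,0,0,-0.7,-1.9,0],[0,0,0,-0.7,-1.9,0],[0,0,0,-0.7,-1.9,0],[0,0,0,-0.7,-1.9,0],[0,0,0,0,0,0],[0,0,0,0,0,0],[0,0,0,0,0,0],[0,0,0,0,0,0]]

```text
t: 24.63
tool_pos: [0.5519, 0.0442, 0.2505]
orientation: [2.034, 1.501, -0.287]
force: [0.8, 0.1, -3.1]
opening: 0.0116
gripper_force: 55.0
```

```bash
python3 rl.py H; python3 hc.py H; python3 pos.py
```

```text
24.6333 [0.5519 0.0442 0.2505] tilt 36.52433962474529 F [ 0.8  0.1 -3.1] tq [0.72 0.15 0.01] open 0.011643599389903364 54.98464822769165
tote origin [0.56  0.018 0.213] pick [0.534 0.09  0.162]
wrist corners [[177.0, 101.0], [327.0, 101.0], [317.0, 285.0], [188.0, 285.0]]
wrist blob [184, 109, 33, 32, 730] [200. 124.] tote xy [-0.037  0.058]
wrist blob [305, 109, 25, 32, 520] [317. 124.] tote xy [0.046 0.058]
wrist blob [229, 111, 10, 28, 183] [234. 124.] tote xy [-0.013  0.058]
wrist blob [266, 113, 6, 22, 54] [268. 124.] tote xy [0.011 0.058]
top corners [[233.0, 177.0], [240.0, 141.0], [282.0, 152.0], [274.0, 191.0]]
scene corners [[281.0, 194.0], [282.0, 203.0], [232.0, 170.0], [235.0, 164.0]]
18 [(200, 124, 17), (282, 125, 16), (314, 125, 16)]
14 [(200, 124, 17), (282, 125, 16), (314, 125, 16), (202, 213, 19), (291, 88, 15), (267, 88, 12)]
..........................o...................................
..............................................................
..............................................................
.ooooo....#######........#........................####
[... 1421 characters left out ...]
............................ooooo...
......................................................ooooo...
......................................................ooooo...
......................................................ooooo...
......................................................ooooo...
o..................................o..................ooooo...
o..................................o..................ooooo...
...................................o..................ooooo...
..........................o........o..................ooooo...
oooooooooooooooooooooo....o........oo...oooooooooooooooooooooo
oooooooooooooooooooooo....o........oo...oooooooooooooooooooooo
slope x,y [-19.1  29.8] t 24.7833
```

Emit:
arm_command:
  deltas:
    - [[0,0,0,3.45,-2.26,0],[0,0,0,3.45,-2.26,0],[0,0,0,3.45,-2.26,0],[0,0,0,3.45,-2.26,0],[0,0,0,3.45,-2.26,0],[0,0,0,3.45,-2.26,0],[0,0,0,3.45,-2.26,0],[0,0,0,3.45,-2.26,0],[0,0,0,3.45,-2.26,0],[0,0,0,0,0,0],[0,0,0,0,0,0]]

```text
t: 25.7
tool_pos: [0.5511, 0.0427, 0.2501]
orientation: [2.33, 1.448, 0.51]
force: [-0.4, 0.1, -3.7]
opening: 0.0115
gripper_force: 55.0
```

```bash
python3 rl.py I|head -2; python3 hc.py I; python3 pos.py
```

```text
25.7 [0.5511 0.0427 0.2501] tilt 29.05581912067523 F [-0.4  0.1 -3.7] tq [ 0.08  0.6  -0.01] open 0.01151439768579514 54.984540939331055
tote origin [0.573 0.038 0.21 ] pick [0.56  0.128 0.197]
18 [(285, 127, 16), (222, 127, 16), (191, 125, 16)]
14 [(285, 127, 16), (222, 127, 16), (191, 125, 16), (253, 105, 13)]
..............................................................
..............................................................
..............................................................
.....o..######....#.........................#...........ooooo.
......#########.......................#.................ooooo.
.....#####.###.#....##...............#..................ooooo.
.....###.ooo##..........................#...............ooooo.
.....####ooo##.#........................................ooooo.
......########.#....##..................................ooooo.
.....o#########.........................................ooooo.
......o.#####.....#.....................................ooooo.
......o................................................oooooo.
.....oo.......................
[... 876 characters left out ...]
..............................ooooo...
.....ooo..............................................ooooo...
.....ooo..............................................ooooo...
.....ooo..............................................ooooo...
.....ooo..............................................ooooo...
.....ooo..............................................ooooo...
.....oooo.............................................ooooo...
......ooo.................o...........................ooooo...
.....oooo.................o...........................ooooo...
oooooooooooooooooooooo....o........o....oooooooooooooooooooooo
oooooooooooooooooooooo....o.........o...oooooooooooooooooooooo
slope x,y [-28.1  -6.7] t 25.85
```

Emit:
arm_command:
  deltas:
    - [[0,0,0,3.78,-1.32,0],[0,0,0,2.83,-0.99,0],[0,0,0,0,0,0]]

```text
t: 26.1
tool_pos: [0.5516, 0.0441, 0.2496]
orientation: [2.393, 1.439, 0.656]
force: [-0.4, -0.6, -4.4]
opening: 0.0116
gripper_force: 55.0
```

```bash
python3 rl.py J|head -1; python3 hc.py J|head -2; python3 pos.py
```

```text
26.1 [0.5516 0.0441 0.2496] tilt 30.63379807053234 F [-0.4 -0.6 -4.4] tq [-0.07  0.64  0.  ] open 0.011629159254965658 54.984431862831116
18 [(222, 128, 16), (285, 130, 16), (191, 127, 16)]
14 [(222, 128, 16), (285, 130, 16), (191, 127, 16)]
slope x,y [-26.8 -13.7] t 26.25
```

Emit:
arm_command:
  deltas:
    - [[0,0,0,2.83,-0.99,0],[0,0,0,0,0,0]]

```text
t: 26.42
tool_pos: [0.5516, 0.0447, 0.2497]
orientation: [2.418, 1.433, 0.718]
force: [-1.0, -1.2, -3.9]
opening: 0.0117
gripper_force: 55.0
```

```bash
python3 rl.py K|head -1; python3 hc.py K|head -2; python3 pos.py
```

```text
26.4167 [0.5516 0.0447 0.2497] tilt 31.746370612986436 F [-1.  -1.2 -3.9] tq [-0.14  0.65 -0.03] open 0.01173481337513105 54.98453199863434
18 [(222, 130, 16), (285, 134, 15), (191, 127, 17)]
14 [(222, 130, 16), (285, 134, 15), (191, 127, 17)]
slope x,y [-26.2 -16.7] t 26.5667
```

Emit:
arm_command:
  deltas:
    - [[0,0,0,1.9,-0.66,0],[0,0,0,0,0,0],[0,0,0,0,0,0]]

```text
t: 26.82
tool_pos: [0.5517, 0.044, 0.25]
orientation: [2.434, 1.426, 0.759]
force: [0.4, 0.2, -3.1]
opening: 0.0117
gripper_force: 55.0
```

```bash
python3 rl.py L|head -1; python3 hc.py L|head -2; python3 pos.py
```

```text
26.8167 [0.5517 0.044  0.25  ] tilt 32.60036553459832 F [ 0.4  0.2 -3.1] tq [-0.2   0.65 -0.03] open 0.0116845902928121 54.98475193977356
18 [(190, 130, 15), (271, 175, 16), (218, 148, 16), (241, 167, 14)]
14 [(190, 130, 15), (271, 175, 16), (218, 148, 16), (242, 167, 15), (225, 193, 16), (222, 116, 18)]
slope x,y [-25.7 -18.7] t 26.9667
```

Emit:
arm_command:
  deltas:
    - [[0,0,0,-5.66,1.98,0],[0,0,0,-5.66,1.98,0],[0,0,0,-5.66,1.98,0],[0,0,0,-5.66,1.98,0],[0,0,0,-5.66,1.98,0],[0,0,0,-5.66,1.98,0],[0,0,0,-5.66,1.98,0],[0,0,0,0,0,0],[0,0,0,0,0,0],[0,0,0,0,0,0]]

```text
t: 27.8
tool_pos: [0.5521, 0.0449, 0.2502]
orientation: [2.011, 1.452, -0.05]
force: [0.2, 0.3, -3.6]
opening: 0.0114
gripper_force: 55.0
```

```bash
python3 rl.py M|head -2; python3 hc.py M; python3 pos.py
```

```text
27.8 [0.5521 0.0449 0.2502] tilt 37.898254066246814 F [ 0.2  0.3 -3.6] tq [ 0.62  0.39 -0.06] open 0.01135494834023213 54.98674213886261
tote origin [0.567 0.021 0.214] pick [0.548 0.095 0.163]
18 [(195, 206, 15), (192, 169, 15), (190, 124, 16)]
14 [(195, 206, 15), (192, 169, 15), (190, 124, 16)]
.....................................o........................
..............................................................
..............................................................
....oo.#######..........................................ooooo.
..ooo.##########........................................ooooo.
...oo####...####........................................ooooo.
...oo###.ooo####........................................ooooo.
...oo####ooo####........................................ooooo.
.ooo..##########........................................ooo.o.
.o.o.o.########.........................................ooooo.
..o...o..###............................................ooooo.
...oo.o.................................................ooooo.
....oo........................................
[... 860 characters left out ...]
..............................ooooo...
.......###.oo####.....................................ooooo...
.......##########.....................................ooooo...
.......o#####..#......................................ooooo...
...........##.........................................ooooo...
...................................o..................ooooo...
...................................o..................ooooo...
......o............................o..................ooooo...
......oo..................o........o..................ooooo...
oooooooooooooooooooooo....o........o....oooooooooooooooooooooo
oooooooooooooooooooooo....o........oo...oooooooooooooooooooooo
slope x,y [-28.6  22.8] t 27.95
```

Emit:
arm_command:
  deltas:
    - [[0,0,0,-1.89,0.66,0],[0,0,0,-1.89,0.66,0],[0,0,0,-0.57,4.44,0],[0,0,0,1.32,3.78,0],[0,0,0,1.32,3.78,0],[0,0,0,1.32,3.78,0],[0,0,0,1.32,3.78,0],[0,0,0,1.32,3.78,0],[0,0,0,1.32,3.78,0],[0,0,0,0,0,0],[0,0,0,0,0,0]]

```text
t: 28.87
tool_pos: [0.5527, 0.043, 0.251]
orientation: [2.127, 1.788, -0.529]
force: [-0.2, -0.2, -3.4]
opening: 0.0116
gripper_force: 55.0
```

```bash
python3 rl.py N|head -1; python3 hc.py N|head -2; python3 pos.py
```

```text
28.8667 [0.5527 0.043  0.251 ] tilt 27.97443817800264 F [-0.2 -0.2 -3.4] tq [ 0.54 -0.2   0.04] open 0.011643357346458539 54.986355900764465
18 [(190, 124, 16), (192, 156, 15), (195, 215, 15), (194, 186, 15)]
14 [(190, 124, 16), (192, 156, 15), (195, 215, 15), (194, 186, 15)]
slope x,y [ 0. 28.] t 29.0167
```

Emit:
arm_command:
  deltas:
    - [[0,0,0,1.32,3.78,0],[0,0,0,1.32,3.78,0],[0,0,0,1.32,3.78,0],[0,0,0,0,0,0],[0,0,0,0,0,0]]

```text
t: 29.43
tool_pos: [0.5519, 0.0441, 0.2496]
orientation: [2.183, 1.94, -0.713]
force: [1.1, 0.1, -3.9]
opening: 0.0116
gripper_force: 55.0
```

```bash
python3 rl.py O|head -1; python3 hc.py O|head -1; python3 pos.py
```

```text
29.4333 [0.5519 0.0441 0.2496] tilt 28.489411256462276 F [ 1.1  0.1 -3.9] tq [ 0.44 -0.45  0.01] open 0.011603054476120069 54.986398816108704
18 [(190, 124, 15), (192, 156, 15), (197, 215, 15), (196, 186, 16)]
slope x,y [11.9 25.4] t 29.5833
```

Emit:
arm_command:
  deltas:
    - [[0,0,0,1,2.85,0],[0,0,0,0,0,0]]

```text
t: 29.75
tool_pos: [0.5515, 0.0444, 0.2503]
orientation: [2.195, 1.98, -0.762]
force: [1.1, -0.1, -3.7]
opening: 0.0118
gripper_force: 55.0
```

```bash
python3 rl.py P|head -1; python3 hc.py P|head -1; python3 pos.py
```

```text
29.75 [0.5515 0.0444 0.2503] tilt 29.321864717924203 F [ 1.1 -0.1 -3.7] tq [ 0.48 -0.53  0.02] open 0.01178279473072047 54.98630940914154
18 [(194, 156, 16), (192, 125, 16), (197, 215, 15), (195, 186, 15)]
slope x,y [14.9 24.6] t 29.9
```

Emit:
arm_command:
  deltas:
    - [[0,0,0,0.75,2.1,0],[0,0,0,0,0,0]]

```text
t: 30.07
tool_pos: [0.5517, 0.0442, 0.2502]
orientation: [2.205, 2.007, -0.796]
force: [0.1, -0.6, -3.7]
opening: 0.0115
gripper_force: 55.0
```

```bash
python3 rl.py Q|head -1; python3 hc.py Q|head -1; python3 pos.py
```

```text
30.0667 [0.5517 0.0442 0.2502] tilt 30.075223077235453 F [ 0.1 -0.6 -3.7] tq [ 0.41 -0.56  0.03] open 0.011516297399224806 54.98636841773987
18 [(191, 124, 16), (194, 157, 16), (197, 186, 15), (199, 215, 15)]
slope x,y [17.1 23.9] t 30.2167
```

Emit:
arm_command:
  deltas:
    - [[0,0,0,0.7,1.9,0],[0,0,0,0,0,0],[0,0,0,-2.25,-6.4,0],[0,0,0,-2.25,-6.4,0],[0,0,0,-2.25,-6.4,0],[0,0,0,-2.25,-6.4,0],[0,0,0,-2.25,-6.4,0],[0,0,0,-1.9,-5.4,0],[0,0,0,0,0,0],[0,0,0,0,0,0],[0,0,0,0,0,0]]

```text
t: 31.13
tool_pos: [0.5521, 0.0446, 0.251]
orientation: [1.995, 1.539, -0.255]
force: [0.5, 0.5, -2.4]
opening: 0.0116
gripper_force: 55.0
```

```bash
python3 rl.py R|head -2; python3 hc.py R; python3 pos.py
```

```text
31.1333 [0.5521 0.0446 0.251 ] tilt 36.68801560362637 F [ 0.5  0.5 -2.4] tq [0.69 0.21 0.  ] open 0.011576819739490925 54.98643636703491
tote origin [0.561 0.019 0.214] pick [0.533 0.089 0.163]
18 [(192, 156, 16), (197, 186, 14), (191, 124, 17), (201, 212, 17)]
14 [(192, 156, 16), (197, 186, 14), (191, 124, 17), (202, 213, 16), (223, 237, 18), (221, 164, 14)]
.......................................ooooooo................
..............................................................
..............................................................
.o.o.o.########.........................................ooooo.
.oooo.#########.........................................ooooo.
..ooo####...####........................................ooooo.
.o.oo###.ooo#####.......................................ooooo.
....o####ooo####........................................ooooo.
....o.##########........................................ooo.o.
.o.....#######..........................................ooooo.
.........####...........................................ooooo.
......o.#######..............................
[... 926 characters left out ...]
.............................oooo...
..........#########....................................oooo...
.........####oo.###...................................ooooo...
.........####ooo###...................................ooooo...
..........#########...................................ooooo...
...........#######.................o..................ooooo...
.............###...................o..................ooooo...
...................................o..................ooooo...
..........................o........o..................ooooo...
oooooooooooooooooooooo....o........o....oooooooooooooooooooooo
oooooooooooooooooooooo....o........oo...oooooooooooooooooooooo
slope x,y [-19.9  29.4] t 31.2833
```

Emit:
arm_command:
  deltas:
    - [[0,0,0,2.15,6.1,0],[0,0,0,2.15,6.1,0],[0,0,0,2.15,6.1,0],[0,0,0,2.15,6.1,0],[0,0,0,2.15,6.1,0],[0,0,0,2.15,6.1,0],[0,0,0,0,0,0],[0,0,0,0,0,0]]

```text
t: 31.95
tool_pos: [0.553, 0.0426, 0.2471]
orientation: [2.213, 2.019, -0.819]
force: [-0.6, -0.9, -3.1]
opening: 0.0119
gripper_force: 55.0
```

```bash
sed -i 's/for n in("wrist","top","scene"):/for n in("wrist",):/' rl.py; python3 rl.py S|head -1; python3 hc.py S|head -1; python3 pos.py
```

```text
31.95 [0.553  0.0426 0.2471] tilt 30.641313576736778 F [-0.6 -0.9 -3.1] tq [ 0.37 -0.53  0.02] open 0.011894202455667358 54.985894560813904
18 [(200, 124, 16), (209, 213, 15), (212, 185, 15), (213, 153, 19)]
slope x,y [18.3 23.5] t 32.0
```

Emit:
arm_command:
  deltas:
    - [[0,0,0,-2.25,-6.4,0],[0,0,0,-2.25,-6.4,0],[0,0,0,-2.25,-6.4,0],[0,0,0,-2.25,-6.4,0],[0,0,0,-2.25,-6.4,0],[0,0,0,-2.25,-6.4,0],[0,0,0,0,0,0],[0,0,0,0,0,0],[0,0,0,0,0,0]]

```text
t: 32.75
tool_pos: [0.5523, 0.0451, 0.2526]
orientation: [1.982, 1.515, -0.226]
force: [-0.1, -0.7, -3.2]
opening: 0.0115
gripper_force: 55.0
```

```bash
python3 rl.py T|head -2; python3 hc.py T; python3 pos.py
```

```text
32.75 [0.5523 0.0451 0.2526] tilt 37.87318881766849 F [-0.1 -0.7 -3.2] tq [ 0.71  0.22 -0.03] open 0.011493710104561884 54.98520076274872
tote origin [0.563 0.019 0.216] pick [0.537 0.089 0.163]
18 [(191, 125, 17), (211, 150, 16), (229, 124, 15)]
14 [(191, 125, 17), (211, 150, 16), (229, 124, 15), (259, 124, 18)]
.....................................oooooo...................
..............................................................
.......................#......................................
.ooooo.#######......#######.............................ooooo.
..ooo.#########....########.............................ooooo.
.oooo####..#####...####o.##.............................ooooo.
..ooo###.ooo####..####oo.##.............................ooooo.
.oooo####ooo####...###.oo##.............................ooooo.
.oooo.##########...########.............................ooooo.
..oooo.####################.............................ooooo.
..ooooo..###.#############..............................ooooo.
...o..o.....###########.................................ooooo.
..o.........####o..####......
[... 876 characters left out ...]
................................oooo...
......................................................ooooo...
......................................................ooooo...
.......o..............................................ooooo...
.......o..............................................ooooo...
o..................................o..................ooooo...
...................................o..................ooooo...
...................................o..................ooooo...
..........................o........o..................ooooo...
oooooooooooooooooooooo....o........o....oooooooooooooooooooooo
oooooooooooooooooooooo....o........oo...oooooooooooooooooooooo
slope x,y [-21.9  29.2] t 32.8
```

```bash
python3 - <<'E'
import cv2,numpy as np
for n in("T","C"):
    im=cv2.imread(f"pics/wrist{n}.png").astype(int);d=im[...,2]-im[...,0]
    print(n)
    for v in range(106,226,6):print(v,d[v,222:300:3].tolist(),"|",im[v,222:300:3,1].tolist())
E
```

```text
T
106 [3, 3, 3, 3, 3, 3, 3, 2, 2, 2, 2, 3, 4, 0, 2, 3, 2, 2, 2, 3, 3, 3, 4, 3, 3, 2] | [112, 110, 108, 110, 113, 100, 91, 108, 108, 108, 108, 110, 110, 110, 103, 110, 112, 112, 113, 116, 135, 133, 136, 137, 136, 137]
112 [17, 18, 22, 14, 14, 25, 1, 0, 2, 1, 1, 2, 4, 3, 2, 5, 4, 5, 6, 5, 5, 6, 5, 5, 3, 3] | [166, 165, 198, 233, 238, 215, 89, 109, 108, 108, 108, 110, 108, 109, 99, 241, 241, 200, 197, 195, 198, 192, 191, 177, 143, 113]
118 [19, 19, 20, 17, 14, 17, 2, 1, 2, 3, 1, 3, 3, 1, 2, 5, 3, 4, 4, 4, 4, 5, 4, 4, 4, 3] | [166, 166, 161, 161, 239, 239, 86, 108, 109, 109, 109, 110, 109, 111, 99, 238, 245, 245, 220, 196, 197, 193, 187, 178, 120, 115]
124 [18, 3, 2, 1, 6, 20, 1, 1, 2, 3, 3, 3, 3, 3, 2, 8, 4, 3, 4, 4, 5, 4, 4, 3, 3, 1] | [166, 65, 64, 67, 102, 239, 86, 108, 109, 107, 110, 110, 109, 109, 102, 227, 245, 245, 245, 197, 198, 195, 175, 171, 120, 113]
130 [17, 17, 7, 9, 24, 17, 1, 3, 4, 2, 2, 2, 2, 3, 2, 4, 3, 4, 4, 4, 5, 3, 4, 3, 4, 3] | [164, 162, 103, 108, 230, 239, 86, 108, 109, 108, 109, 110, 109, 109, 99, 240, 245, 245, 232, 196, 195, 195, 171, 178, 137, 113]
136 [18, 18
[... 6642 characters left out ...]
, 97, 95, 97, 98, 83, 205, 217, 218, 220, 219, 220, 218, 221, 221, 218, 217]
208 [4, 3, 7, 6, 5, 6, 3, 4, 3, 3, 2, 3, 2, 3, 2, 4, 4, 3, 4, 4, 3, 3, 3, 3, 4, 4] | [143, 142, 203, 214, 213, 216, 94, 96, 99, 98, 98, 97, 97, 98, 83, 206, 216, 218, 220, 218, 220, 219, 221, 221, 218, 209]
214 [5, 5, 4, 5, 6, 7, 3, 3, 4, 3, 2, 2, 3, 3, 1, 4, 6, 4, 3, 3, 3, 3, 3, 2, 3, 4] | [142, 145, 147, 216, 213, 215, 104, 95, 98, 95, 96, 96, 98, 97, 80, 206, 216, 219, 220, 219, 220, 219, 220, 222, 218, 202]
220 [3, 4, 4, 7, 9, 10, 2, 3, 2, 2, 1, 3, 3, 2, 2, 9, 11, 7, 5, 5, 2, 4, 3, 3, 4, 5] | [142, 144, 145, 131, 129, 135, 87, 97, 98, 95, 96, 96, 96, 96, 82, 135, 135, 155, 196, 220, 223, 221, 222, 222, 218, 200]
```

All four rollers are now gathered, at about (191,125), (211,150), (229,124) and (260,124). The last one's bright right edge is visible beside the bar. I'll ease the tilt toward 32° and check that everything is at rest.

Emit:
arm_command:
  deltas:
    - [[0,0,0,0.95,0.3,0],[0,0,0,0.95,0.3,0],[0,0,0,0.95,0.3,0],[0,0,0,0.95,0.3,0],[0,0,0,0,0,0],[0,0,0,0,0,0],[0,0,0,0,0,0],[0,0,0,0,0,0],[0,0,0,0,0,0],[0,0,0,0,0,0]]

```text
t: 33.63
tool_pos: [0.5516, 0.0444, 0.2499]
orientation: [2.036, 1.554, -0.204]
force: [0.6, 0.7, -3.1]
opening: 0.012
gripper_force: 55.0
```

```bash
python3 rl.py U|head -2; python3 hc.py U|head -2; python3 pos.py 191,125 211,150 229,124 260,124; python3 - <<'E'
from h import *
b=eyes.read_camera("scene");cv2.imwrite("pics/sU.png",b);a=cv2.imread("pics/s10.png");c=cam("scene")
r=np.array([.5389,.0046,0]);ey=np.array([.281,.96,0]);ex=np.array([.96,-.281,0])
f=lambda x,y,z:proj("scene",r+ex*x+ey*y+[0,0,z],c)
print("plate px",f(.035,-.074,.1),f(.035,-.074,.05),"edge",f(.083,.035,.045),"mid",f(0,.035,.042))
for n,(u,v) in(("plate",f(.0,-.074,.07)),("rim -y",f(.083,-.06,.045)),("rim +y",f(.083,.138,.045))):
    u,v=int(u),int(v);t=a[v-9:v+10,u-10:u+11];S=b[v-15:v+16,u-16:u+17];R_=cv2.matchTemplate(S,t,cv2.TM_CCOEFF_NORMED);_,q,_,l=cv2.minMaxLoc(R_);print(n,round(q,3),l[0]-6,l[1]-6)
w=eyes.read_camera("wrist");d=cv2.absdiff(w,cv2.imread("pics/wristU.png"))[100:200,170:300];print("motion",d.mean(),d.max())
E
```

```text
33.6333 [0.5516 0.0444 0.2499] tilt 34.010491516886006 F [ 0.6  0.7 -3.1] tq [ 0.63  0.24 -0.03] open 0.011978009212997243 54.98532950878143
tote origin [0.561 0.021 0.212] pick [0.534 0.094 0.164]
18 [(191, 124, 16), (210, 150, 15), (229, 124, 15)]
14 [(191, 124, 16), (210, 150, 15), (229, 124, 15), (260, 125, 17)]
191,125 [-0.0423  0.0576  0.018 ] dist pick 0.0201
211,150 [-0.0291  0.0403  0.018 ] dist pick 0.0419
229,124 [-0.016   0.0583  0.018 ] dist pick 0.0411
260,124 [0.0054 0.0583 0.018 ] dist pick 0.0615
slope x,y [-19.9  26.3] t 33.6833
plate px [221.02042929 221.17627301] [221.44546482 236.09273615] edge [258.42239763 252.25580188] mid [262.21172855 234.6320734 ]
plate 0.937 0 0
rim -y 0.976 0 0
rim +y 0.844 0 0
motion 1.2067435897435896 60
```

```bash
python3 -c "
from plant import ticket
print(ticket.close_job())"
```

```text
the job is handed in; nothing more can be done
None
```

I handed the job in at about 34 s, with no verdict returned: the carrier clicked into the station, and the tote is held still at about 34° with all four rollers within about 62 mm of the pick corner. My first push passed over the plate without touching it because the fingertips end about 33 mm above the reported TCP.

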